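Build up the air dryer column and lock its regulator

TASK

Get the workshop's air dryer ready: take the cap off the dryer base, stack every drying cartridge on the bench onto the base in one upright column, each with its notch over the key below and fully home, and put the cap back, keyed and fully home, on top. Only then turn the regulator's knob clockwise until its pointer is at the long white mark, and after that slide the clear lock cover fully home over the knob, leaving it set. Leave the other things on the bench where they are.

Things in the scene. Friction and masses are not known exactly. Their poses are not given: they have to be found in the camera images.
- can1: Drying cartridge, one of 3 or 4 alike (None if absent): white drum 64 mm across, 40 high, 200 g, with a heavy steel foot ring. On top an aluminium boss 42 across, 12 high, bevelled, and a dark key 7 wide, 12 high, from the boss along the cartridge's +x to 30 from the axis. Underside: see can2. Origin: centre of the underside, z up. Starts upright, any yaw; can be gripped across any diameter.
- can2: Cartridge like can1. The underside of each has a round recess 46 mm across, 14 deep, and a notch 11 wide through the skirt at its own +x, straight below its key. They fit over the boss and key of the base or of a cartridge, with 2 mm of sideways play and about 5 degrees of yaw play.
- can3: Cartridge like can1. Seated (recess over boss, notch over key: same yaw as the item below) its underside lies flat on the shoulder below, so the column rises 40 mm per cartridge. Turned wrongly it rides 12 mm high on the key.
- can4: Cartridge like can1.
- cap: The column's cap: a disc 64 mm across, 20 high, 150 g, with the same recess and notch (at its own +x) underneath as a cartridge, and on top a black grip bar along its x: 48 long, 14 wide, from 20 to 46 above the origin, centred. Nothing can be stacked on it. Origin: centre of the underside. It starts seated on the base and must come off before the first cartridge goes on.
- base: The dryer base, fixed: a dark steel plate 100 x 100 mm with an aluminium shoulder 76 across whose top (the seat) is 30 above the bench; on it the same boss (42 across, 12 high) and key (7 wide, 12 high, out to 30 along the base's own +x) as on a cartridge. Origin: centre of its underside, on the bench; its yaw varies.
- seat (a point): Centre of the base's seat, 30 mm above the bench: the origin of the first cartridge (or of the cap at the start) lies here when seated.
- mat: A thin black rubber mat, 100 mm (x) by 120 (y) and 3 thick, fixed on the bench, kept clear: the cap can be put aside on it. Origin: centre of its underside.
- regulator: The fixed pressure regulator, a grey box 100 mm (its x) by 220 (its y) by 40 high. On its top at y = +55 is the knob; at y = -45 the lock cover when fully open. Origin: centre of its underside; its yaw varies.
- knob (a joint): The knob's angle, rad: 0 to 2.6, growing clockwise seen from above. At 0 its pointer points along the regulator's +y; at the long mark (the regulator's +x) it reads 1.6. Starts well below the mark. Moderately stiff (0.06 N m) and stays where it is left.
- knob_grip (a point): On the knob's axis, 64 mm above the bench, halfway up its grip bar. The knob: round foot 44 across, 40 to 52 above the bench, then a grip bar 44 long (along the pointer), 14 wide, 52 to 74 above the bench.
- knob_pointer (a point): Outer end of the white pointer line on top of the knob's bar, 22 mm from the axis, 74 above the bench.
- mark (a point): Outer end of the one long white mark on the regulator's top, on the +x side of the knob, 44 mm from its axis; on a black dial whose other ticks are short and grey.
- lock (a joint): Travel of the lock cover, m: 0 fully open, 0.10 fully home, centred over the knob; it slides along the regulator's +y. Sliding friction about 2 N; it stays where it is left.
- lock_grip (a point): Centre of the lock cover's grip fin. The cover is a clear plastic tunnel 68 mm wide, 60 long along its travel, its roof top 82 above the bench; the steel fin on the roof is 40 wide across the travel, 12 thick along the travel, 82.5 to 110 above the bench.
- jar: Bystander, to be left alone: a glass screw-top jar 56 across, 58 high (mm).
- tape: Bystander, to be left alone: a grey ring-shaped roll of tape 58 across, 24 high (mm).
- screwbox: Bystander, to be left alone: a cardboard box 70 x 100 x 35 (mm).
- driver: Bystander, to be left alone: a screwdriver lying flat, about 200 long (mm).
- spanner: Bystander, to be left alone: a spanner lying flat, about 180 long (mm).

How it is judged (in metres and radians):
On the way, in this order (a step that is already met when the one before it is completed fails the run):
1. all cartridges present are stacked on the base, keyed and fully home, with the cap keyed and fully home on top, released ((z of can1 in the frame of base between 0.0265 and 0.0335 m or z of can1 in the frame of base between 0.0665 and 0.0735 m or z of can1 in the frame of base between 0.1065 and 0.1135 m or z of can1 in the frame of base between 0.1465 and 0.1535 m) and horizontal distance between each of can1, can2, can3, can4, cap and base below 0.012 m and angle between each of can1, can2, can3, can4, cap's own z axis and vertical below 0.06 rad and (z of can2 in the frame of base between 0.0265 and 0.0335 m or z of can2 in the frame of base between 0.0665 and 0.0735 m or z of can2 in the frame of base between 0.1065 and 0.1135 m or z of can2 in the frame of base between 0.1465 and 0.1535 m) and (z of can3 in the frame of base between 0.0265 and 0.0335 m or z of can3 in the frame of base between 0.0665 and 0.0735 m or z of can3 in the frame of base between 0.1065 and 0.1135 m or z of can3 in the frame of base between 0.1465 and 0.1535 m) and (z of can4 in the frame of base between 0.0265 and 0.0335 m or z of can4 in the frame of base between 0.0665 and 0.0735 m or z of can4 in the frame of base between 0.1065 and 0.1135 m or z of can4 in the frame of base between 0.1465 and 0.1535 m) and (z of cap in the frame of base between 0.1465 and 0.1535 m or z of cap in the frame of base between 0.1865 and 0.1935 m) and contact force between each of can1, can2, can3, can4, cap and the fingers below 0.1 N), for 0.2 s.
2. the knob is set to the long mark (value of joint knob between 1.5 and 1.7 rad), for 0.2 s.
3. the lock cover is slid fully home over the knob, which is still at the mark (all of step 2 and value of joint lock above 0.092 m), for 0.2 s.
At the end, for the whole second after the job is handed in: All cartridges and the cap form one column on the base: each within 3.5 mm of its seated height and 12 mm of the base axis, tilt under 0.06 rad, released, at rest; knob within 0.1 rad of the mark (1.5 to 1.7); lock at 92 mm or more of its 100 mm travel (all of step 1 and all of step 3 and linear speed of each of can1, can2, can3, can4, cap below 0.02 m/s); the robot touches nothing.
It fails at once if a bystander is pushed more than 6 cm away (distance of any of jar, tape, screwbox, driver, spanner from where it was at the start of the episode above 0.06 m).
It fails at once if the jar is tipped over (angle between jar's own z axis and vertical above 0.7 rad).
Of can1, can2, can3, can4 only 3 to 4 are there at a start; the rules pass over those that are not, and their reading is None.
At some moment in a run one of can1, can2, can3, can4 may be knocked a few centimetres aside while the robot is not near it.
It also fails if it takes over 210 s, if anything falls off the work surface, if the arm or the gripper's body presses on something with over 40 N, if the wrist force passes 120 N, or if a joint passes its speed limit or range.

ROBOT

A 6-joint arm with a two-finger parallel gripper is mounted at the origin on the work surface. World frame = base frame: x ahead of the robot, y to its left, z up, the work surface at z = 0. Lengths are in mm, angles in degrees, forces in N, time in s.
With the tool pointing down it reaches from about 325 to 900 mm from the base axis. Payload 6.1 kg.
Tool frame: the origin (TCP) lies midway between the tips of the shut fingers; the grasp point (between the pads) lies 19 mm behind it (r.pinch_z is the z of the grasp point in the tool frame, in mm); z points along the fingers, y is the line along which they close (so a half turn about z gives the same grasp; the last joint's range is limited). The gripper opens to 85 mm and grips with 20 to 120 N. Pads are 22 mm wide; open, the fingers measure 114 mm over their backs; the gripper's body (76 mm by 85 mm) begins 54 mm behind the grasp point. The pads swing forward as they close: fully open they stand 13 mm farther back than shut.
Start: joints at [-76.438, 12.628, 87.462, -0, 79.91, -7.225], TCP at [221.801, -584.312, 231.3] pointing down, gripper open.
Joint ranges: [-170.65, 170.65], [-52.31, 119.04], [5.05, 147.46], [-71.25, 251.25], [11.57, 151.72], [-153.62, 153.62]. Speed limits (degrees/s): [147.25, 147.25, 172.46, 180, 180, 180].

INTERFACE

Orientations are given as [roll, pitch, yaw] about the fixed x, y, z axes, in that order (R = Rz(yaw) Ry(pitch) Rx(roll)).
In Python, from bench import r gives the robot as it stands.
- The arm moves only by the shell command python3 nudge.py 'ROWS'. ROWS is one flat JSON list of numbers that holds 1 to 12 rows one after another, with no inner brackets; each row has 7 numbers: dx, dy, dz in m, then a rotation vector rx, ry, rz in units of 2 degrees, then the finger opening in mm; each row is the pose to reach, as a shift and turn from the pose commanded when the command began, along the tool's axes at that moment; what a row does not reach only later rows make up. A row lasts 1/8 s, in which the tool goes at most 62.5 mm and 10.7 degrees, less where a joint would pass 70% of its speed; a pose out of reach is approached as far as the arm can. The fingers move at their own pace and stop on an object; the grip force is fixed at half the most. Time passes only in rows, so rows that do not move let the fingers close. It prints the time, the measured TCP pose, the force, the opening and the grip force at its end. Input that does not fit is refused with a message, and nothing moves.
- r.state(): the state, without advancing time (a new reading comes with each control period).
- r.camera(name): name is "scene" or "top" or "wrist"; returns the picture (480x640x3 uint8, red, green, blue); there is no depth.
- r.camera_params(name): a dict with "fov_y" (degrees; the focal length in pixels is half the picture's height over the tangent of half this angle, whatever the lens; pixels are square), "cx", "cy" (the principal point, pixels), "position" and "rotation" of the camera in the world. Camera axes: x right, y up, looking along -z (the intrinsics and any distortion apply to the point x, -y, -z); pixel columns grow to the right and rows downward; lengths in mm; the calibration is good to about 2 mm. A picture is of the moment at which its call begins: read the wrist's pose just before it. camera_params takes no time and is no camera call; for the wrist camera it gives the pose at the moment of the call.
- r.hand_in(): hands the job in; it is judged then, once.
The state is a dict: "time_s": time; "joints": joint angles; "qd": joint speeds; "joint_efforts": joint torques, N m; "tcp_pos": TCP position; "eef_rot": TCP orientation; "contact_force": force on the tool from outside, world axes, zero at the start; "moment": the same for the moment, N m; "gripper_width": finger opening in mm; "grip_force": force on a finger pad.
Only numpy, scipy, OpenCV 4.12 (cv2) and the standard library are available. Lean on these libraries where they do the work, as an engineer would, in place of code of your own. Each camera call takes 0.05 s, during which the arm holds its last target. There are 200 camera calls.

## Working session

There is one attempt and no reset: what is moved stays moved. The work goes in short steps, Python scripts to look and compute and a shell command to move; the robot and the scene stay as the last step left them, time stands still between calls to the robot, and variables do not carry over. Pictures are saved under pics/ and viewed, at most 14 in all, crops included, and the job is handed in when it is done.

```bash
ls; mkdir -p pics
python3 - <<'E'
from bench import r
import cv2
for n in("scene","top"):
    p=r.camera_params(n); print(n,p)
    cv2.imwrite(f"pics/{n}0.png",r.camera(n)[:,:,::-1])
print(r.camera_params("wrist")); print(r.state(), r.pinch_z)
E
```

```text
bench.py
nudge.py
pics
scene {'fov_y': 49.273531576074944, 'cx': 314.342772673426, 'cy': 239.15469529255267, 'position': array([1166.82455959,  365.64016945,  970.44194138]), 'rotation': array([ 38.39419055,  -0.86005757, 119.28536794])}
top {'fov_y': 46.08585586228983, 'cx': 316.89884660264596, 'cy': 239.66993221438182, 'position': array([ 464.77987198,   30.31559489, 1425.16595903]), 'rotation': array([  5.27182523,  -0.18020578, -91.09272368])}
{'fov_y': 67.67541857147151, 'cx': 317.65008843097553, 'cy': 238.9560230602682, 'position': array([ 284.34856582, -559.47488296,  373.60305339]), 'rotation': array([-15.50976245,   0.15568126, -69.16655656])}
{'time_s': 0.1, 'joints': array([-7.64363758e+01,  1.26718974e+01,  8.75205851e+01,  1.19915902e-03,
        7.99115815e+01, -7.22500295e+00]), 'qd': array([-0.0001765 , -0.03738127, -0.15644917,  0.01588357, -0.01940529,
       -0.02698683]), 'joint_efforts': array([ 1.23951158e-03, -4.98239136e+01, -3.90546727e+01, -3.79766188e-04,
        5.62385932e-03,  1.73487933e-05]), 'tcp_pos': array([ 221.695614  , -583.7572514 ,  230.28325112]), 'eef_rot': array([-1.79896911e+02, -1.42585810e-02,  2.07884032e+01]), 'contact_force': array([-0.258833  ,  0.86077366, -0.1858936 ]), 'moment': array([-0.02546963, -0.05671324,  0.02783718]), 'grip_force': 0.0, 'gripper_width': 85.56568733180191} -18.700000000000003
```

View pics/top0.png

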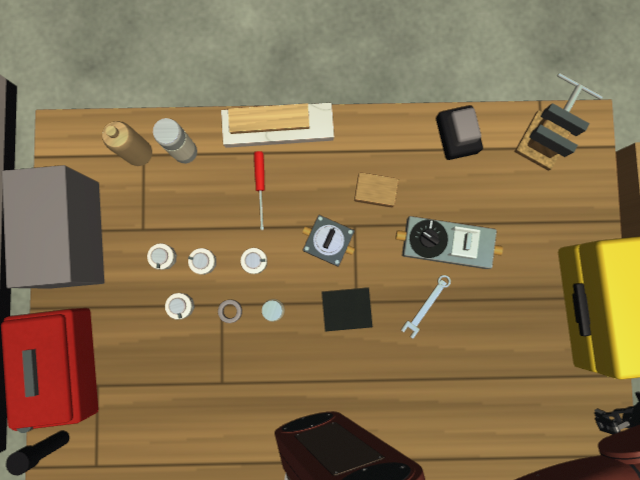

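View pics/scene0.png

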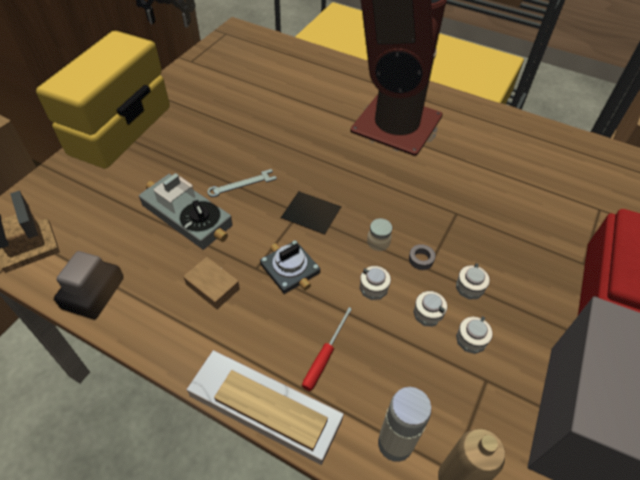

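```bash
cat > h.py <<'E'
import numpy as np, cv2
from scipy.spatial.transform import Rotation as Ro
from bench import r
def cam(p):
    f=240/np.tan(np.radians(p["fov_y"]/2))
    R=Ro.from_euler("xyz",p["rotation"],degrees=True).as_matrix()
    return f,p["cx"],p["cy"],np.array(p["position"]),R
def ray(p,uv):
    f,cx,cy,c,R=cam(p); return c,R@np.array([(uv[0]-cx)/f,-(uv[1]-cy)/f,-1])
def onplane(p,uv,z):
    c,d=ray(p,uv); return c+d*(z-c[2])/d[2]
def proj(p,X):
    f,cx,cy,c,R=cam(p); q=(np.atleast_2d(X)-c)@R
    return np.c_[cx-f*q[:,0]/q[:,2], cy+f*q[:,1]/q[:,2]]
def tri(views):
    A=np.zeros((3,3));b=np.zeros(3)
    for p,uv in views:
        c,d=ray(p,uv);d=d/np.linalg.norm(d);M=np.eye(3)-np.outer(d,d);A+=M;b+=M@c
    return np.linalg.solve(A,b)
def snap(n="wrist"):
    p=r.camera_params(n); return p,r.camera(n)
def ortho(p,img,c,z,half=60,res=.5):
    "top-down map of plane z around c: column grows with +x, row with -y"
    n=int(2*half/res); H=lambda x,y:[x,y,z]
    W=np.array([H(c[0]-half,c[1]+half),H(c[0]+half,c[1]+half),H(c[0]+half,c[1]-half),H(c[0]-half,c[1]-half)])
    M=cv2.getPerspectiveTransform(np.float32([[0,0],[n,0],[n,n],[0,n]]),proj(p,W).astype(np.float32))
    return cv2.warpPerspective(img,M,(n,n),flags=cv2.INTER_LINEAR|cv2.WARP_INVERSE_MAP)
def go(x,y,z,yaw,half=True):
    "shift+turn in tool axes to reach TCP x,y,z with tool down, yaw of tool x (deg)"
    s=r.state(); R=Ro.from_euler("xyz",s["eef_rot"],degrees=True)
    def rv(w): return (R.inv()*Ro.from_euler("xyz",[180,0,w],degrees=True)).as_rotvec(degrees=True)
    v=[rv(yaw)]+([rv(yaw+180)] if half else [])
    d=R.inv().apply(np.array([x,y,z])-s["tcp_pos"])
    print("d",d.round(1),"rot",[list(q.round(1)) for q in v],"j6",s["joints"][5].round(1),"j1",s["joints"][0].round(1),"t",s["time_s"])
E
python3 - <<'E'
from h import *
a=r.camera_params("top");b=r.camera_params("scene")
for n,u,v in [("A",(253,261),(376,278)),("B",(201,261),(431,302)),("C",(160,257),(475,330)),("D",(178,306),(474,277)),("capbar",(329,239),(289,252)),("knob",(430,239),(200,213)),("lockfin",(466,241),(174,183)),("jar",(272,311),(380,226)),("tape",(230,311),(422,254))]:
    X=tri([(a,u),(b,v)]);print(n,X.round(),(proj(a,X)-u).round(1),onplane(a,u,45).round())
print("mat",onplane(a,(347,310),3).round())
E
```

```text
A [543. 183.  38.] [[-0.4  0.2]] [543. 181.  45.]
B [545. 309.  45.] [[-0.3  0.1]] [545. 308.  45.]
C [557. 410.  38.] [[ 0.1 -0. ]] [557. 408.  45.]
D [436. 366.  40.] [[-0.3  0.1]] [437. 364.  45.]
capbar [591.  -5.  62.] [[-0.2  0.1]] [593.  -6.  45.]
knob [ 587. -252.   46.] [[-0.7  0.5]] [ 588. -254.   45.]
lockfin [ 576. -326.   98.] [[-1.   0.7]] [ 582. -343.   45.]
jar [421. 135.  57.] [[ 0.1 -0. ]] [420. 136.  45.]
tape [421. 242.  23.] [[-0.5  0.2]] [422. 238.  45.]
mat [418. -49.   3.]
```

```bash
python3 -c "
from h import *
go(590,-5,280,147)"
```

```text
d [ 549.8 -410.4  -48.8] rot [[np.float64(-0.0), np.float64(-0.1), np.float64(-126.2)], [np.float64(-0.1), np.float64(0.0), np.float64(53.8)]] j6 -7.2 j1 -76.4 t 0.1
```

Units first: shifts go in m and turns go in units of 2 degrees. So 550 mm is 0.55, 504 mm is 0.504, -126 degrees is -63.

```bash
python3 nudge.py '[0.046, -0.034, -0.049, 0, 0, -5.25, 85, 0.092, -0.068, -0.049, 0, 0, -10.5, 85, 0.138, -0.103, -0.049, 0, 0, -15.75, 85, 0.184, -0.137, -0.049, 0, 0, -21, 85, 0.23, -0.171, -0.049, 0, 0, -26.25, 85, 0.275, -0.205, -0.049, 0, 0, -31.5, 85, 0.321, -0.24, -0.049, 0, 0, -36.75, 85, 0.367, -0.274, -0.049, 0, 0, -42, 85, 0.412, -0.308, -0.049, 0, 0, -47.25, 85, 0.458, -0.342, -0.049, 0, 0, -52.5, 85, 0.504, -0.376, -0.049, 0, 0, -57.75, 85, 0.55, -0.41, -0.049, 0, 0, -63, 85]'
python3 nudge.py '[0, 0, 0, 0, 0, 0, 85, 0, 0, 0, 0, 0, 0, 85]'
python3 - <<'E'
from h import *
p,im=snap(); print(p)
cv2.imwrite("pics/w1.png",im[:,:,::-1])
o=ortho(p,im,(591,-5),76,60,.25); cv2.imwrite("pics/w1o.png",o[:,:,::-1])
E
```

```text
time_s: 1.6
tcp_pos: [591.1, -4.0, 279.9]
eef_rot: [-180.0, -0.0, 147.1]
contact_force: [1.1, -0.8, -0.1]
gripper_width: 84.8
grip_force: 0.0
time_s: 1.85
tcp_pos: [590.1, -5.8, 279.6]
eef_rot: [-179.9, -0.1, 146.8]
contact_force: [-0.2, -1.1, -0.5]
gripper_width: 85.3
grip_force: 0.0
{'fov_y': 67.67541857147151, 'cx': 317.65008843097553, 'cy': 238.9560230602682, 'position': array([532.41498081,  31.93387708, 422.95428453]), 'rotation': array([-1.55091843e+01, -1.60348281e-02,  5.68202361e+01])}
```

View pics/w1.png

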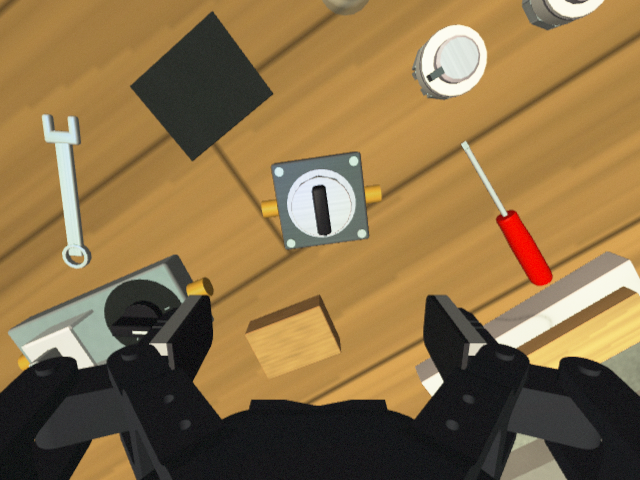

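```bash
cat >> h.py <<'E'
def disc(p,im,c,z,R,half=60,res=.25,w=2.0):
    "centre of a bright disc of radius R at height z near c; also contrast"
    g=cv2.cvtColor(ortho(p,im,c,z,half,res),cv2.COLOR_RGB2GRAY).astype(np.float32)
    m=int((R+w)/res)+2; yy,xx=np.mgrid[-m:m+1,-m:m+1]*res; d=np.hypot(xx,yy)
    k=np.where((d>R-w)&(d<=R),1.,0); k/=k.sum(); k2=np.where((d>R)&(d<=R+w),1.,0); k-=k2/k2.sum()
    s=cv2.filter2D(g,-1,k.astype(np.float32),borderType=cv2.BORDER_REPLICATE)
    s[:m//3]=s[-m//3:]=-99; s[:,:m//3]=s[:,-m//3:]=-99
    i,j=np.unravel_index(s.argmax(),s.shape)
    return np.array([c[0]-half+(j+.5)*res,c[1]+half-(i+.5)*res]),s.max()
def keyyaw(p,im,c,z,r0=23.5,r1=29):
    "yaw (deg) of the dark key around c, top at z"
    g=cv2.cvtColor(ortho(p,im,c,z,40,.25),cv2.COLOR_RGB2GRAY).astype(np.float32)
    q=cv2.warpPolar(g,(160,720),(159.5,159.5),160,cv2.WARP_POLAR_LINEAR)   # rows: angle cw (y down)
    f=q[:,int(r0*4):int(r1*4)].mean(1); d=np.median(f)-f
    k=np.roll(np.convolve(np.r_[d[-360:],d,d[:360]],np.ones(31)/31,"same")[360:1080],0)
    i=k.argmax(); w=np.arange(i-30,i+31); v=np.clip(d[w%720]-.4*d[w%720].max(),0,None)
    return (-(w*v).sum()/v.sum()*.5+180)%360-180, k.max()
def bar(p,im,c,z,rad=27,thr=60,inv=True):
    g=cv2.cvtColor(ortho(p,im,c,z,35,.25),cv2.COLOR_RGB2GRAY)
    m=((g<thr) if inv else (g>thr)).astype(np.uint8); k=np.zeros_like(m);cv2.circle(k,(140,140),int(rad*4),1,-1);m&=k
    n,l,s,ce=cv2.connectedComponentsWithStats(m); i=1+s[1:,4].argmax()
    (x,y),(w,h),a=cv2.minAreaRect(cv2.findNonZero((l==i).astype(np.uint8)))
    if w<h: a+=90;w,h=h,w
    return np.array([c[0]-35+(x+.5)/4,c[1]+35-(y+.5)/4]),(-a+90)%180-90,w/4,h/4
def pt():
    s=r.state(); print(s["tcp_pos"].round(1),s["eef_rot"].round(1),"w",s["gripper_width"].__round__(1),"t",s["time_s"])
E
python3 - <<'E'
from h import *
p,im=snap(); 
for z in(45,50,55): print(z,disc(p,im,(591,-5),z,32))
c=disc(p,im,(591,-5),50,32)[0]; print(bar(p,im,c,76))
for c in((543,183),(545,309)):
    c,s=disc(p,im,c,40,32);print(c,s,keyyaw(p,im,c,52))
E
```

```text
45 (array([593.375,  -4.625]), np.float32(31.975882))
50 (array([592.375,  -4.375]), np.float32(34.55294))
55 (array([591.375,  -4.125]), np.float32(33.57692))
(array([591.11608124,  -1.81728363]), -24.904766082763672, 49.180938720703125, 12.511863708496094)
[543.375 183.625] 79.74888 (np.float64(-90.10188492322084), np.float64(120.2763981972971))
[544.375 312.875] 25.542149 (np.float64(nan), np.float64(0.0))h.py:51: RuntimeWarning: invalid value encountered in scalar divide
  return (-(w*v).sum()/v.sum()*.5+180)%360-180, k.max()
```

View pics/w1o.png

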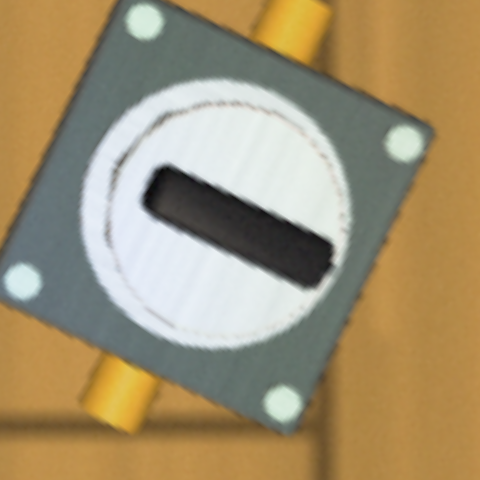

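Run:
```python
from h import *
p,im=snap(); 
for z in(25,30,35): print(z,disc(p,im,(591,-5),z,38))
for z in(60,76): print(bar(p,im,(591,-3),z,rad=30))
a,t=snap("top"); q=proj(p,np.array([[591,-3,76.]])); 
print(bar(a,t,(591,-3),76,rad=30), disc(a,t,(591,-3),30,38,res=.5))
go(591,-3,85,155)
```

```text
25 (array([592.625,  -2.875]), np.float32(72.336716))
30 (array([591.875,  -2.625]), np.float32(83.94671))
35 (array([591.375,  -2.125]), np.float32(80.88758))
(array([593.40667725,  -3.19945526]), -25.074417114257812, 51.61989974975586, 13.179194450378418)
(array([590.71010971,  -1.72785568]), -25.046199798583984, 49.265113830566406, 12.721635818481445)
(array([606.10051727,  -6.86241913]), 80.16643619537354, 55.69288635253906, 23.384641647338867) (array([593.25,  -4.75]), np.float32(28.771503))
d [  1.5   3.9 195.4] rot [[np.float64(-0.0), np.float64(0.0), np.float64(-8.3)], [np.float64(0.0), np.float64(0.0), np.float64(171.7)]] j6 -65.0 j1 -8.3 t 2.05
```

Converted, 3 mm is 0.003, 110 mm is 0.11, -8.3 degrees is -4.15.

```bash
python3 nudge.py '[0, 0.003, 0.06, 0, 0, -4.15, 50, 0, 0.003, 0.11, 0, 0, -4.15, 50, 0, 0.003, 0.11, 0, 0, -4.15, 50, 0, 0.003, 0.11, 0, 0, -4.15, 50]'
python3 - <<'E'
from h import *
p,im=snap()
for z in(25,30,35): print(z,disc(p,im,(591,-3),z,38))
for z in(60,68,76): print(bar(p,im,(591,-3),z,rad=30))
go(592,-2.6,56,155)
E
```

```text
time_s: 2.55
tcp_pos: [593.2, -4.1, 172.6]
eef_rot: [180.0, 0.1, 155.0]
contact_force: [0.0, 0.4, 1.3]
gripper_width: 50.0
grip_force: 0.0
25 (array([592.625,  -3.125]), np.float32(67.84418))
30 (array([591.875,  -2.625]), np.float32(87.22053))
35 (array([591.125,  -2.125]), np.float32(74.474106))
(array([593.81438446,  -3.41304779]), -25.101612091064453, 53.30140686035156, 13.793427467346191)
(array([591.81781769,  -2.53172302]), -25.067462921142578, 51.623836517333984, 13.357037544250488)
(array([589.84368896,  -1.61837769]), -25.074419021606445, 49.96210861206055, 12.97768497467041)
d [  2.9   0.3 117.6] rot [[np.float64(0.1), np.float64(0.3), np.float64(0.0)], [np.float64(-0.4), np.float64(0.1), np.float64(-180.0)]] j6 -73.0 j1 -8.0 t 2.6
```

Converted, 117 mm is 0.117, 105 mm is 0.105.

```bash
python3 nudge.py '[0.002, 0, 0.06, 0, 0, 0, 50, 0.002, 0, 0.105, 0, 0, 0, 50, 0.002, 0, 0.117, 0, 0, 0, 50, 0.002, 0, 0.117, 0, 0, 0, 50, 0.002, 0, 0.117, 0, 0, 0, 0, 0.002, 0, 0.117, 0, 0, 0, 0, 0.002, 0, 0.117, 0, 0, 0, 0, 0.002, 0, 0.117, 0, 0, 0, 0]'
python3 nudge.py '[0, 0, -0.01, 0, 0, 0, 0, 0, 0, -0.03, 0, 0, 0, 0, 0, 0, -0.09, 0, 0, 0, 0, 0, 0, -0.09, 0, 0, 0, 0]'
python3 - <<'E'
from h import *
p,im=snap(); c,s=disc(p,im,(592,-2.6),30,38); print(c,s,disc(p,im,c,42,21),keyyaw(p,im,c,42))
pt()
cv2.imwrite("pics/w2.png",im[:,:,::-1])
g=im[:,:,:].max(2)<60
q=[onplane(p,(u,v),3)[:2] for v,u in np.argwhere(g) if v<250]
q=np.array(q); k=(abs(q-[418,-49])<90).all(1); print("mat",k.sum(),q[k].mean(0))
E
```

```text
time_s: 3.6
tcp_pos: [592.2, -2.7, 55.8]
eef_rot: [179.9, 0.2, 155.1]
contact_force: [-1.1, -0.3, 6.2]
gripper_width: 12.7
grip_force: 59.6
time_s: 4.1
tcp_pos: [594.7, -3.0, 150.9]
eef_rot: [179.8, 0.7, 155.1]
contact_force: [1.0, 0.3, -1.7]
gripper_width: 12.7
grip_force: 58.8
[591.625  -2.475] 58.144623 (array([632.25,  17.9 ]), np.float32(34.538372)) (np.float64(-5.266956932972732), np.float64(218.5395940965221))
[592.8  -2.8 147.7] [179.9   0.4 155.1] w 12.6 t 4.15
mat 18044 [429.2593401  -52.63535912]
```

View pics/w2.png

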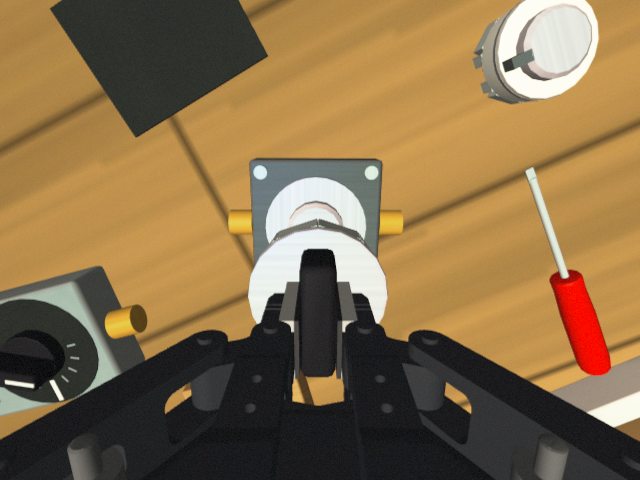

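```bash
python3 -c "
from h import *
go(420,-50,30,155)"
```

```text
d [ 137.7 -115.9  116.5] rot [[np.float64(0.1), np.float64(0.4), np.float64(0.1)], [np.float64(-0.6), np.float64(0.2), np.float64(-179.9)]] j6 -73.0 j1 -7.9 t 4.15
```

```bash
python3 nudge.py '[0.045, -0.038, 0, 0, 0, 0, 0, 0.09, -0.076, 0, 0, 0, 0, 0, 0.138, -0.116, 0, 0, 0, 0, 0, 0.138, -0.116, 0.05, 0, 0, 0, 0, 0.138, -0.116, 0.095, 0, 0, 0, 0, 0.138, -0.116, 0.11, 0, 0, 0, 0, 0.138, -0.116, 0.116, 0, 0, 0, 0, 0.138, -0.116, 0.116, 0, 0, 0, 0, 0.138, -0.116, 0.116, 0, 0, 0, 40, 0.138, -0.116, 0.116, 0, 0, 0, 40]'
python3 nudge.py '[0, 0, -0.06, 0, 0, 0, 50, 0, 0, -0.12, 0, 0, 0, 50, 0, 0, -0.18, 0, 0, 0, 50, 0, 0, -0.24, 0, 0, 0, 50, 0, 0, -0.24, 0, 0, 0, 85, 0, 0, -0.24, 0, 0, 0, 85]'
python3 - <<'E'
from h import *
pt()
p,im=snap(); c,s=disc(p,im,(592,-2.6),30,38); print(c,s,disc(p,im,c,42,20),keyyaw(p,im,c,42))
print("cap",disc(p,im,(420,-50),23,32),bar(p,im,(420,-50),49))
a,t=snap("top")
for k in((543,183),(545,309),(557,410),(436,366)):print(disc(a,t,k,40,32,res=.5),end=' '); print(disc(p,im,k,40,32,res=.5))
cv2.imwrite("pics/w3.png",im[:,:,::-1])
E
```

```text
time_s: 5.4
tcp_pos: [417.0, -49.7, 27.8]
eef_rot: [180.0, 0.1, 155.1]
contact_force: [0.4, -0.8, 0.4]
gripper_width: 40.1
grip_force: 0.0
time_s: 6.15
tcp_pos: [416.2, -49.5, 267.1]
eef_rot: [180.0, 0.0, 155.1]
contact_force: [0.4, 0.3, 0.0]
gripper_width: 83.4
grip_force: 0.0
[416.2 -49.5 267.1] [180.    0.  155.1] w 83.4 t 6.15
[592.125  -2.475] 39.679703 (array([588. , -20.1]), np.float32(36.92447)) (np.float64(103.97490891947814), np.float64(107.98826156123991))
cap (array([416.375, -48.875]), np.float32(116.3891)) (array([424.19740295, -47.43644333]), -51.44953536987305, 53.08534622192383, 44.2352409362793)
(array([544.75, 180.75]), np.float32(51.46746)) (array([543.25, 183.75]), np.float32(75.78091))
(array([546.25, 309.75]), np.float32(50.387253)) (array([574.75, 261.25]), np.float32(2.0275064))
(array([559.75, 410.25]), np.float32(52.545902)) (array([508.75, 458.25]), np.float32(0.0))
(array([437.25, 365.75]), np.float32(57.801094)) (array([387.75, 414.25]), np.float32(0.0))
```

View pics/w3.png

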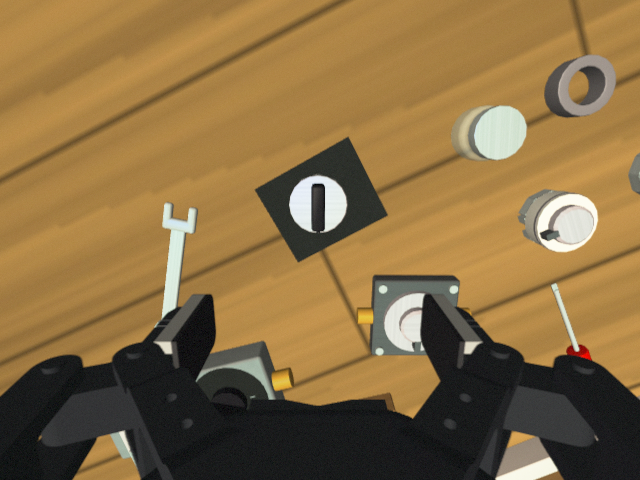

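```bash
python3 -c "
from h import *
go(590,-2,265,95)"
```

```text
d [-1.384e+02  1.164e+02  1.000e-01] rot [[np.float64(-0.1), np.float64(-0.1), np.float64(60.1)], [np.float64(0.2), np.float64(-0.1), np.float64(-119.9)]] j6 -82.7 j1 -17.6 t 6.25
```

```bash
python3 nudge.py '[-0.046, 0.039, 0, 0, 0, 5, 85, -0.092, 0.078, 0, 0, 0, 10, 85, -0.138, 0.116, 0, 0, 0, 15, 85, -0.138, 0.116, 0, 0, 0, 20, 85, -0.138, 0.116, 0, 0, 0, 25, 85, -0.138, 0.116, 0, 0, 0, 30, 85, -0.138, 0.116, 0, 0, 0, 30, 85, -0.138, 0.116, 0, 0, 0, 30, 85]'
python3 - <<'E'
from h import *
p,im=snap(); c,s=disc(p,im,(592,-2.6),30,38); print(c,s,disc(p,im,c,42,20,half=20+10),keyyaw(p,im,c,42),keyyaw(p,im,c,42,25,30))
print(disc(p,im,(543.3,183.7),40,32),disc(p,im,(543.3,183.7),52,20))
cv2.imwrite("pics/w4o.png",np.hstack([ortho(p,im,c,42,40,.25),ortho(p,im,(543,183.7),52,40,.25)])[:,:,::-1])
go(543.3,183.7,200,30)
E
```

```text
time_s: 7.25
tcp_pos: [589.8, -2.4, 266.1]
eef_rot: [-179.9, -0.0, 95.3]
contact_force: [0.7, -0.5, 0.0]
gripper_width: 84.9
grip_force: 0.0
[591.875  -2.725] 87.93483 (array([589.5 ,  -3.85]), np.float32(15.615696)) (np.float64(-21.797021683117663), np.float64(128.40615352507558)) (np.float64(-22.20240742770335), np.float64(119.79194198116177))
(array([543.175, 183.825]), np.float32(44.875286)) (array([520.675, 158.825]), np.float32(34.597363))
d [189.6 -29.4  66.6] rot [[np.float64(-0.1), np.float64(0.0), np.float64(65.2)], [np.float64(-0.0), np.float64(-0.1), np.float64(-114.8)]] j6 -13.1 j1 -7.9 t 7.3
```

View pics/w4o.png

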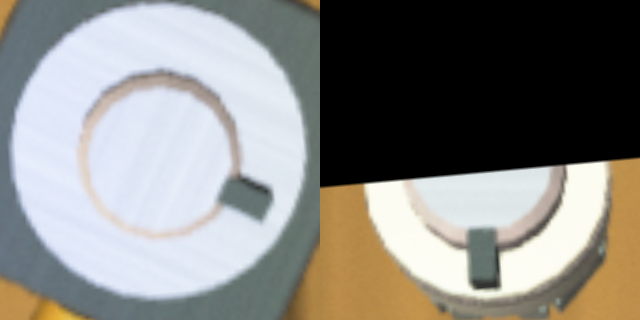

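```bash
python3 nudge.py '[0.05, -0.008, 0, 0, 0, 5.25, 85, 0.1, -0.016, 0.01, 0, 0, 10.5, 85, 0.15, -0.024, 0.02, 0, 0, 16, 85, 0.19, -0.029, 0.04, 0, 0, 21.5, 85, 0.19, -0.029, 0.066, 0, 0, 27, 85, 0.19, -0.029, 0.09, 0, 0, 32.5, 85, 0.19, -0.029, 0.09, 0, 0, 32.5, 85, 0.19, -0.029, 0.09, 0, 0, 32.5, 85]'
python3 - <<'E'
from h import *
p,im=snap()
for z in(35,40,45):print(z,disc(p,im,(543.3,183.7),z,32))
c=disc(p,im,(543.3,183.7),40,32)[0]; print(keyyaw(p,im,c,52))
go(*c,3,30)
E
```

```text
time_s: 8.3
tcp_pos: [545.1, 184.2, 178.3]
eef_rot: [180.0, -0.1, 30.3]
contact_force: [0.4, -0.9, 0.5]
gripper_width: 85.1
grip_force: 0.0
35 (array([542.425, 182.825]), np.float32(84.87712))
40 (array([543.425, 183.325]), np.float32(75.326775))
45 (array([544.675, 183.075]), np.float32(52.649166))
(np.float64(-86.16293319980358), np.float64(157.8335733721333))
d [ -2.6  -0.4 175.8] rot [[np.float64(0.0), np.float64(-0.1), np.float64(0.3)], [np.float64(0.2), np.float64(0.1), np.float64(-179.7)]] j6 70.5 j1 10.8 t 8.35
```

```bash
python3 nudge.py '[-0.0025, 0, 0.06, 0, 0, 0, 85, -0.0025, 0, 0.12, 0, 0, 0, 85, -0.0025, 0, 0.165, 0, 0, 0, 85, -0.0025, 0, 0.175, 0, 0, 0, 85, -0.0025, 0, 0.175, 0, 0, 0, 85, -0.0025, 0, 0.175, 0, 0, 0, 0, -0.0025, 0, 0.175, 0, 0, 0, 0, -0.0025, 0, 0.175, 0, 0, 0, 0, -0.0025, 0, 0.175, 0, 0, 0, 0]'
python3 nudge.py '[0, 0, -0.01, 0, 0, 0, 0, 0, 0, -0.06, 0, 0, 0, 0, 0, 0, -0.11, 0, 0, 0, 0, 0, 0, -0.13, 0, 0, 0, 0, 0, 0, -0.13, 0, 0, 0, 0]'
python3 - <<'E'
from h import *
p,im=snap();pt(); cv2.imwrite("pics/w5.png",im[:,:,::-1])
s=r.state()["tcp_pos"];zt=s[2]+37
for dz in(-4,0,4):print(disc(p,im,s[:2],zt+dz,32,half=70))
c=s[:2];print(keyyaw(p,im,c,zt+12)); go(591.9,-2.6,133,95,False)
E
```

```text
time_s: 9.48
tcp_pos: [545.1, 183.5, 5.6]
eef_rot: [179.9, -0.3, 30.1]
contact_force: [-1.1, -0.2, 7.2]
gripper_width: 62.5
grip_force: 65.7
time_s: 10.1
tcp_pos: [543.5, 183.2, 134.0]
eef_rot: [179.9, -0.2, 30.1]
contact_force: [-1.1, 0.9, -2.4]
gripper_width: 62.8
grip_force: 66.5
[542.1 182.9 131.8] [-180.     0.    30.1] w 62.5 t 10.15
(array([540.4262532 , 182.29543033]), np.float32(94.13408))
(array([541.4262532 , 182.79543033]), np.float32(82.93101))
(array([541.9262532 , 183.79543033]), np.float32(56.220974))
(np.float64(-104.3465219314117), np.float64(148.92007889286168))
d [-49.9 185.5  -1.2] rot [[np.float64(-0.0), np.float64(0.0), np.float64(-64.9)]] j6 70.7 j1 10.8 t 10.15
```

View pics/w5.png

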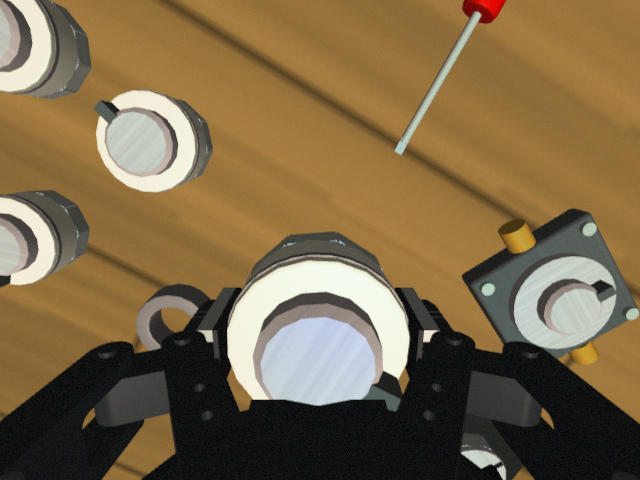

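```bash
python3 nudge.py '[-0.012, 0.046, 0, 0, 0, -5.25, 0, -0.025, 0.092, 0, 0, 0, -10.5, 0, -0.037, 0.138, 0, 0, 0, -16, 0, -0.05, 0.1855, 0, 0, 0, -21.5, 0, -0.05, 0.1855, 0, 0, 0, -27, 0, -0.05, 0.1855, 0, 0, 0, -32.5, 0, -0.05, 0.1855, 0, 0, 0, -32.5, 0, -0.05, 0.1855, 0.05, 0, 0, -32.5, 0, -0.05, 0.1855, 0.07, 0, 0, -32.5, 0, -0.05, 0.1855, 0.08, 0, 0, -32.5, 0, -0.05, 0.1855, 0.08, 0, 0, -32.5, 0]'
python3 - <<'E'
from h import *
go(591.9,-2.6,33.5,95,False);pt()
E
```

```text
time_s: 11.52
tcp_pos: [591.9, -2.5, 51.9]
eef_rot: [-179.9, -0.0, 95.1]
contact_force: [0.4, -0.4, -1.1]
gripper_width: 62.8
grip_force: 66.6
d [-0.1 -0.  18.4] rot [[np.float64(-0.1), np.float64(-0.0), np.float64(0.1)]] j6 -12.9 j1 -7.9 t 11.525
[591.9  -2.5  51.9] [-179.9   -0.    95.1] w 62.8 t 11.525
```

```bash
python3 nudge.py '[0, 0, 0.005, 0, 0, 0, 0, 0, 0, 0.009, 0, 0, 0, 0, 0, 0, 0.012, 0, 0, 0, 0, 0, 0, 0.015, 0, 0, 0, 0, 0, 0, 0.017, 0, 0, 0, 0, 0, 0, 0.017, 0, 0, 0, 0]'
```

```text
time_s: 12.28
tcp_pos: [592.3, -2.7, 35.7]
eef_rot: [180.0, 0.0, 95.1]
contact_force: [-1.7, -0.1, 2.1]
gripper_width: 62.6
grip_force: 66.9
```

```bash
python3 nudge.py '[0, 0, 0, 0, 0, 0, 85, 0, 0, 0, 0, 0, 0, 85, 0, 0, -0.02, 0, 0, 0, 85, 0, 0, -0.08, 0, 0, 0, 85, 0, 0, -0.14, 0, 0, 0, 85, 0, 0, -0.16, 0, 0, 0, 85, 0, 0, -0.16, 0, 0, 0, 85]'
python3 - <<'E'
from h import *
pt();p,im=snap()
for z in(65,70,75):c,s=disc(p,im,(591.9,-2.6),z,32);print(z,c,s,keyyaw(p,im,c,z+12))
go(545,309,190,90,False)
E
```

```text
time_s: 13.15
tcp_pos: [593.6, -2.7, 198.2]
eef_rot: [179.7, 0.1, 95.1]
contact_force: [-0.3, -0.3, -0.8]
gripper_width: 84.9
grip_force: 0.0
[593.6  -2.7 198.2] [1.797e+02 1.000e-01 9.510e+01] w 84.9 t 13.15
65 [591.775  -4.225] 85.30965 (np.float64(-20.680879580583394), np.float64(157.98093242029987))
70 [591.775  -2.975] 73.02878 (np.float64(-20.899695829005708), np.float64(156.66568288495463))
75 [590.775   7.775] 53.97205 (np.float64(-38.43563300926772), np.float64(125.48166607272236))
d [314.5 -19.3   5.5] rot [[np.float64(0.0), np.float64(0.0), np.float64(5.1)]] j6 -13.0 j1 -7.9 t 13.2
```

Converted, 314 mm is 0.314, 300 mm is 0.3, 5 degrees is 2.5.

```bash
python3 nudge.py '[0.06, -0.004, 0.005, 0, 0, 2.5, 85, 0.12, -0.008, 0.005, 0, 0, 2.5, 85, 0.18, -0.012, 0.005, 0, 0, 2.5, 85, 0.24, -0.016, 0.005, 0, 0, 2.5, 85, 0.3, -0.019, 0.005, 0, 0, 2.5, 85, 0.314, -0.019, 0.01, 0, 0, 2.5, 85, 0.314, -0.019, 0.01, 0, 0, 2.5, 85, 0.314, -0.019, 0.01, 0, 0, 2.5, 85]'
python3 - <<'E'
from h import *
pt();p,im=snap()
for z in(35,40):c,s=disc(p,im,(545,309),z,32);print(z,c,s,keyyaw(p,im,c,z+12))
go(*c,3,90,False)
for k in ((557,410),(436,366)):
  c,s=disc(p,im,k,40,32);print(c,s,keyyaw(p,im,c,52))
E
```

```text
time_s: 14.2
tcp_pos: [545.3, 306.7, 184.0]
eef_rot: [-179.9, 0.1, 90.0]
contact_force: [0.4, 0.2, -0.1]
gripper_width: 84.9
grip_force: 0.0
[545.3 306.7 184. ] [-1.799e+02  1.000e-01  9.000e+01] w 84.9 t 14.2
35 [544.875 311.375] 88.37252 (np.float64(73.58882486091687), np.float64(143.499268070344))
40 [544.875 312.375] 78.25829 (np.float64(73.66790468774803), np.float64(142.41127850932457))
d [  5.9  -0.6 181.6] rot [[np.float64(-0.1), np.float64(0.1), np.float64(-0.0)]] j6 22.2 j1 22.1 t 14.25
[558.125 412.875] 75.61937 (np.float64(176.08797293242253), np.float64(149.75367096931703))
[436.125 368.125] 84.96904 (np.float64(-165.71318631552106), np.float64(138.33942880938133))
```

Converted, 181 mm is 0.181, 170 mm is 0.17.

```bash
python3 nudge.py '[0.005, 0, 0.06, 0, 0, 0, 85, 0.005, 0, 0.12, 0, 0, 0, 85, 0.005, 0, 0.17, 0, 0, 0, 85, 0.005, 0, 0.181, 0, 0, 0, 85, 0.005, 0, 0.181, 0, 0, 0, 85, 0.005, 0, 0.181, 0, 0, 0, 0, 0.005, 0, 0.181, 0, 0, 0, 0, 0.005, 0, 0.181, 0, 0, 0, 0, 0.005, 0, 0.181, 0, 0, 0, 0]'
python3 nudge.py '[0, 0, -0.01, 0, 0, 0, 0, 0, 0, -0.06, 0, 0, 0, 0, 0, 0, -0.12, 0, 0, 0, 0, 0, 0, -0.17, 0, 0, 0, 0, 0, 0, -0.17, 0, 0, 0, 0, 0, 0, -0.17, 0, 0, 0, 0]'
python3 - <<'E'
from h import *
p,im=snap();pt()
s=r.state()["tcp_pos"];zt=s[2]+35
for dz in(-4,0,4):print(disc(p,im,s[:2],zt+dz,32,half=70)[0]-s[:2])
go(591.9,-2.6,130,-8,False)
E
```

```text
time_s: 15.38
tcp_pos: [548.0, 314.4, 7.9]
eef_rot: [179.7, -0.1, 90.1]
contact_force: [0.4, -0.6, 6.9]
gripper_width: 62.6
grip_force: 66.5
time_s: 16.12
tcp_pos: [544.8, 313.3, 174.0]
eef_rot: [-180.0, 0.0, 90.1]
contact_force: [-1.0, -0.3, -2.8]
gripper_width: 62.3
grip_force: 66.8
[544.1 313.  172.7] [-1.798e+02  1.000e-01  9.010e+01] w 62.5 t 16.175
[-0.125 -3.125]
[-0.125 -1.875]
[ 1.125 -0.625]
d [-315.7   47.4   42.9] rot [[np.float64(-0.1), np.float64(0.2), np.float64(98.1)]] j6 22.6 j1 22.7 t 16.175
```

```bash
python3 nudge.py '[-0.05, 0.008, 0, 0, 0, 5.25, 0, -0.1, 0.016, 0, 0, 0, 10.5, 0, -0.15, 0.024, 0, 0, 0, 16, 0, -0.2, 0.032, 0, 0, 0, 21.5, 0, -0.25, 0.04, 0, 0, 0, 27, 0, -0.3, 0.047, 0, 0, 0, 32.5, 0, -0.316, 0.0494, 0, 0, 0, 38, 0, -0.316, 0.0494, 0.01, 0, 0, 43.5, 0, -0.316, 0.0494, 0.04, 0, 0, 49, 0, -0.316, 0.0494, 0.065, 0, 0, 49, 0, -0.316, 0.0494, 0.074, 0, 0, 49, 0, -0.316, 0.0494, 0.074, 0, 0, 49, 0]'
python3 nudge.py '[0, 0, 0, 0, 0, 0, 0, 0, 0, 0, 0, 0, 0, 0]'
python3 - <<'E'
from h import *
pt();go(593.9,-2.9,76.5,-8,False)
E
```

```text
time_s: 17.68
tcp_pos: [594.0, -2.3, 98.6]
eef_rot: [-180.0, 0.2, -7.9]
contact_force: [-0.2, 0.7, -2.5]
gripper_width: 62.7
grip_force: 66.8
time_s: 17.92
tcp_pos: [596.1, -2.5, 101.5]
eef_rot: [180.0, -0.1, -7.9]
contact_force: [0.4, 0.3, -2.0]
gripper_width: 62.4
grip_force: 66.8
[596.1  -2.5 101.5] [ 1.8e+02 -1.0e-01 -7.9e+00] w 62.4 t 17.925
d [-2.2  0.7 25. ] rot [[np.float64(0.0), np.float64(-0.1), np.float64(0.1)]] j6 90.1 j1 -7.8 t 17.925
```

```bash
cat >> h.py <<'E'
def avg(n=5,cam="wrist"):
    "mean TCP, mean params and last image over n pictures (readings are noisy)"
    S=[];P=[]
    for i in range(n):
        P.append(r.camera_params(cam)); S.append(r.state()["tcp_pos"]); im=r.camera(cam)
    p=dict(P[-1]); p["position"]=np.mean([q["position"] for q in P],0); S=np.array(S)
    print("tcp",S.mean(0).round(1),"sd",S.std(0).round(1),"cam sd",np.std([q["position"] for q in P],0).round(1),np.std([q["rotation"] for q in P],0).round(2))
    return S.mean(0),p,im
E
python3 nudge.py '[0, 0, 0.005, 0, 0, 0, 0, 0, 0, 0.009, 0, 0, 0, 0, 0, 0, 0.012, 0, 0, 0, 0, 0, 0, 0.014, 0, 0, 0, 0, 0, 0, 0.014, 0, 0, 0, 0]'
python3 - <<'E'
from h import *
s,p,im=avg(); print(r.state()["contact_force"])
E
```

```text
time_s: 18.55
tcp_pos: [595.1, -2.4, 86.0]
eef_rot: [180.0, 0.0, -7.9]
contact_force: [0.1, 0.2, -2.3]
gripper_width: 62.4
grip_force: 66.8
tcp [595.3  -2.5  86.3] sd [0.1 0.  0.2] cam sd [0.1 0.  0.2] [0.02 0.   0.  ]
[ 0.12358323 -0.6460804  -1.97196161]
```

Units first: shifts go in m and turns go in units of 2 degrees. So 2 mm is 0.002, 10 mm is 0.01.

```bash
python3 nudge.py '[-0.0012, 0, 0.002, 0, 0, 0, 0, -0.0012, 0, 0.004, 0, 0, 0, 0, -0.0012, 0, 0.006, 0, 0, 0, 0, -0.0012, 0, 0.008, 0, 0, 0, 0, -0.0012, 0, 0.01, 0, 0, 0, 0, -0.0012, 0, 0.01, 0, 0, 0, 0]'
python3 - <<'E'
from h import *
s,p,im=avg(3); print(r.state()["contact_force"])
E
```

```text
time_s: 19.55
tcp_pos: [594.4, -2.4, 78.0]
eef_rot: [180.0, -0.0, -7.9]
contact_force: [-5.8, 0.8, 10.2]
gripper_width: 62.4
grip_force: 68.2
tcp [594.4  -2.4  78. ] sd [0. 0. 0.] cam sd [0. 0. 0.] [0. 0. 0.]
[-5.31028295  1.07353206  8.080913  ]
```

```bash
python3 nudge.py '[0, 0, 0, 0, 0, 0, 85, 0, 0, 0, 0, 0, 0, 85, 0, 0, -0.02, 0, 0, 0, 85, 0, 0, -0.07, 0, 0, 0, 85, 0, 0, -0.12, 0, 0, 0, 85, 0, 0, -0.13, 0, 0, 0, 85, 0, 0, -0.13, 0, 0, 0, 85, 0, 0, -0.13, 0, 0, 0, 85]'
python3 - <<'E'
from h import *
s,p,im=avg(2);pt()
for z in(110,122):c,q=disc(p,im,(591.9,-2.6),z,32);print(z,c,q,keyyaw(p,im,c,z+12))
cv2.imwrite("pics/w6.png",im[:,:,::-1])
go(558,412,220,90,False)
E
```

```text
time_s: 20.7
tcp_pos: [593.0, -2.1, 204.7]
eef_rot: [-180.0, 0.2, -7.9]
contact_force: [-0.2, 0.8, -0.4]
gripper_width: 85.1
grip_force: 0.0
tcp [593.   -2.1 204.5] sd [0.1 0.  0.2] cam sd [0.  0.  0.2] [0.02 0.   0.  ]
[593.   -2.1 204.3] [180.    0.2  -7.9] w 85.2 t 20.8
110 [591.275  -1.475] 82.754364 (np.float64(-23.7414885079082), np.float64(142.07037673457975))
122 [597.775  -2.975] 36.45032 (np.float64(-24.401713080346468), np.float64(105.5777071060673))
d [ -91.7 -405.4  -15.4] rot [[np.float64(-0.2), np.float64(0.1), np.float64(-97.9)]] j6 90.1 j1 -7.8 t 20.8
```

View pics/w6.png

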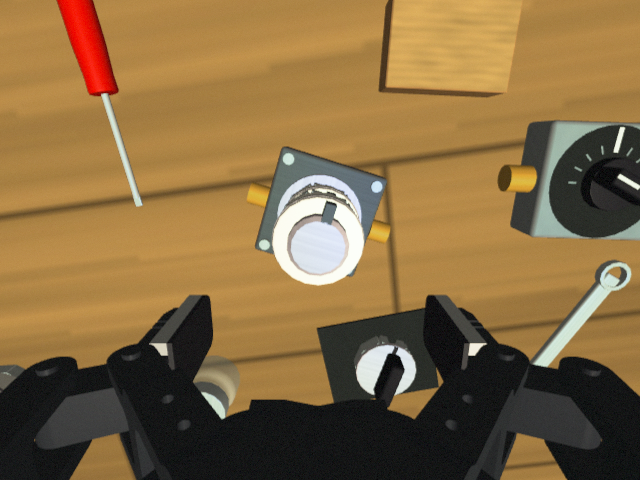

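Converted, -405 mm is -0.405, -91.4 mm is -0.0914, -4 degrees is -2.

```bash
python3 nudge.py '[-0.013, -0.058, 0, 0, 0, -2, 85, -0.026, -0.116, 0, 0, 0, -2, 85, -0.039, -0.174, 0, 0, 0, -2, 85, -0.052, -0.232, 0, 0, 0, -2, 85, -0.065, -0.29, 0, 0, 0, -2, 85, -0.078, -0.348, 0, 0, 0, -2, 85, -0.091, -0.395, 0.01, 0, 0, -2, 85, -0.0914, -0.405, 0.02, 0, 0, -2, 85, -0.0914, -0.405, 0.02, 0, 0, -2, 85, -0.0914, -0.405, 0.02, 0, 0, -2, 85, -0.0914, -0.405, 0.02, 0, 0, -2, 85]'
python3 - <<'E'
from h import *
s,p,im=avg(2);pt()
for z in(35,40):c,q=disc(p,im,(558,412),z,32);print(z,c,q,keyyaw(p,im,c,z+12))
go(*c,3,-4,False)
for k in ((436,366),):
  c,q=disc(p,im,k,40,32);print(c,q,keyyaw(p,im,c,52))
E
```

```text
time_s: 22.18
tcp_pos: [560.2, 410.1, 187.0]
eef_rot: [-180.0, -0.0, -4.0]
contact_force: [0.4, 0.8, -0.8]
gripper_width: 85.0
grip_force: 0.0
tcp [560.1 410.2 187. ] sd [0.  0.1 0. ] cam sd [0.  0.1 0.1] [0.   0.01 0.  ]
[560.  410.5 187. ] [-180.   -0.   -4.] w 84.9 t 22.275
35 [557.375 412.875] 84.80073 (np.float64(174.41772745504215), np.float64(135.372433324014))
40 [558.375 412.625] 78.06493 (np.float64(174.05694321871067), np.float64(135.99267036684097))
d [ -2.   -1.9 184. ] rot [[np.float64(-0.0), np.float64(-0.0), np.float64(-0.0)]] j6 123.7 j1 29.7 t 22.275
[435.875 368.125] 80.91065 (np.float64(-165.27792597907535), np.float64(60.67522602696572))
```

```bash
python3 nudge.py '[-0.0015, -0.0019, 0.06, 0, 0, 0, 85, -0.0015, -0.0019, 0.12, 0, 0, 0, 85, -0.0015, -0.0019, 0.172, 0, 0, 0, 85, -0.0015, -0.0019, 0.184, 0, 0, 0, 85, -0.0015, -0.0019, 0.184, 0, 0, 0, 85, -0.0015, -0.0019, 0.184, 0, 0, 0, 0, -0.0015, -0.0019, 0.184, 0, 0, 0, 0, -0.0015, -0.0019, 0.184, 0, 0, 0, 0, -0.0015, -0.0019, 0.184, 0, 0, 0, 0]'
python3 nudge.py '[0, 0, 0, 0, 0, 0, 0, 0, 0, 0, 0, 0, 0, 0, 0, 0, -0.06, 0, 0, 0, 0, 0, 0, -0.12, 0, 0, 0, 0, 0, 0, -0.18, 0, 0, 0, 0, 0, 0, -0.22, 0, 0, 0, 0, 0, 0, -0.22, 0, 0, 0, 0, 0, 0, -0.22, 0, 0, 0, 0, 0, 0, -0.22, 0, 0, 0, 0]'
python3 - <<'E'
from h import *
s,p,im=avg(2);pt()
zt=s[2]+34
for dz in(-4,0,4):print(disc(p,im,s[:2],zt+dz,32,half=70)[0]-s[:2])
go(591.9,-2.6,200,156.8,False)
E
```

```text
time_s: 23.4
tcp_pos: [560.6, 414.8, 6.5]
eef_rot: [-179.8, -0.3, -3.9]
contact_force: [-0.4, 0.0, 7.0]
gripper_width: 62.8
grip_force: 66.7
time_s: 24.52
tcp_pos: [556.7, 412.7, 219.4]
eef_rot: [179.9, 0.2, -3.9]
contact_force: [0.5, 0.9, -2.2]
gripper_width: 62.5
grip_force: 66.7
tcp [556.8 412.8 219.5] sd [0.1 0.  0.1] cam sd [0.1 0.  0.1] [0. 0. 0.]
[557.  412.9 219.8] [179.9   0.2  -3.9] w 62.6 t 24.625
[-3.125  0.625]
[-1.625  0.375]
[-0.875  0.625]
d [ 63.2 412.1  20.5] rot [[np.float64(-0.2), np.float64(0.2), np.float64(-160.7)]] j6 124.0 j1 30.0 t 24.625
```

```bash
python3 nudge.py '[0.006, 0.04, 0, 0, 0, -5.25, 0, 0.012, 0.08, 0, 0, 0, -10.5, 0, 0.018, 0.12, 0, 0, 0, -15.75, 0, 0.024, 0.16, 0, 0, 0, -21, 0, 0.03, 0.2, 0, 0, 0, -26.25, 0, 0.036, 0.24, 0, 0, 0, -31.5, 0, 0.042, 0.28, 0, 0, 0, -36.75, 0, 0.048, 0.32, 0, 0, 0, -42, 0, 0.054, 0.36, 0, 0, 0, -47.25, 0, 0.06, 0.4, 0, 0, 0, -52.5, 0, 0.0613, 0.4112, 0, 0, 0, -57.75, 0, 0.0613, 0.4112, 0, 0, 0, -63, 0]'
python3 nudge.py '[0, 0, 0, 0, 0, -5.25, 0, 0, 0, 0, 0, 0, -10.5, 0, 0, 0, 0, 0, 0, -15.5, 0, 0, 0, 0.05, 0, 0, -17.35, 0, 0, 0, 0.072, 0, 0, -17.35, 0, 0, 0, 0.08, 0, 0, -17.35, 0, 0, 0, 0.08, 0, 0, -17.35, 0, 0, 0, 0.08, 0, 0, -17.35, 0]'
python3 - <<'E'
from h import *
s,p,im=avg(2);go(590.1,-1.6,125,156.8,False)
E
```

```text
time_s: 26.12
tcp_pos: [590.6, -2.4, 221.2]
eef_rot: [-179.9, -0.1, 122.3]
contact_force: [-0.6, -0.0, -1.6]
gripper_width: 62.6
grip_force: 66.9
time_s: 27.12
tcp_pos: [592.0, -1.1, 143.7]
eef_rot: [180.0, 0.1, 156.8]
contact_force: [-0.2, -0.2, -1.7]
gripper_width: 62.6
grip_force: 66.9
tcp [592.1  -1.1 143.8] sd [0.  0.  0.1] cam sd [0.  0.  0.1] [0.01 0.   0.  ]
d [ 1.6 -1.2 18.8] rot [[np.float64(0.0), np.float64(0.1), np.float64(-0.0)]] j6 -74.5 j1 -7.7 t 27.225
```

Converted, 18 mm is 0.018, 16 mm is 0.016.

```bash
python3 nudge.py '[0.0012, -0.001, 0.006, 0, 0, 0, 0, 0.0012, -0.001, 0.012, 0, 0, 0, 0, 0.0012, -0.001, 0.016, 0, 0, 0, 0, 0.0012, -0.001, 0.018, 0, 0, 0, 0, 0.0012, -0.001, 0.018, 0, 0, 0, 0, 0.0012, -0.001, 0.018, 0, 0, 0, 0]'
python3 - <<'E'
from h import *
s,p,im=avg(2);go(590.1,-1.6,116,156.8,False)
E
```

```text
time_s: 27.98
tcp_pos: [589.7, -1.4, 124.5]
eef_rot: [180.0, 0.0, 156.8]
contact_force: [-0.2, -0.2, -1.7]
gripper_width: 62.7
grip_force: 66.9
tcp [589.7  -1.4 124.5] sd [0. 0. 0.] cam sd [0. 0. 0.] [0. 0. 0.]
d [-0.4  0.   8.6] rot [[np.float64(0.0), np.float64(0.0), np.float64(-0.0)]] j6 -74.6 j1 -7.8 t 28.075
```

Converted, 9 mm is 0.009, 6 mm is 0.006.

```bash
python3 nudge.py '[0, 0, 0.002, 0, 0, 0, 0, 0, 0, 0.004, 0, 0, 0, 0, 0, 0, 0.006, 0, 0, 0, 0, 0, 0, 0.008, 0, 0, 0, 0, 0, 0, 0.009, 0, 0, 0, 0, 0, 0, 0.009, 0, 0, 0, 0]'
```

```text
time_s: 28.82
tcp_pos: [589.7, -1.5, 116.4]
eef_rot: [-180.0, 0.0, 156.8]
contact_force: [-3.8, 1.2, 5.5]
gripper_width: 62.7
grip_force: 68.0
```

```bash
python3 nudge.py '[0, 0, 0, 0, 0, 0, 85, 0, 0, 0, 0, 0, 0, 85, 0, 0, -0.02, 0, 0, 0, 85, 0, 0, -0.08, 0, 0, 0, 85, 0, 0, -0.13, 0, 0, 0, 85, 0, 0, -0.13, 0, 0, 0, 85, 0, 0, -0.13, 0, 0, 0, 85, 0, 0, -0.13, 0, 0, 0, 85]'
python3 - <<'E'
from h import *
s,p,im=avg(2)
for z in(150,162):c,q=disc(p,im,(591.9,-2.6),z,32);print(z,c,q,keyyaw(p,im,c,z+12))
go(436,368,200,14,False)
E
```

```text
time_s: 29.82
tcp_pos: [588.6, -1.3, 243.7]
eef_rot: [-180.0, -0.2, 156.8]
contact_force: [-0.1, 0.2, 0.1]
gripper_width: 84.7
grip_force: 0.0
tcp [588.6  -1.3 243.6] sd [0.  0.  0.1] cam sd [0.  0.  0.1] [0.01 0.   0.  ]
150 [590.025  -1.225] 85.139915 (np.float64(-25.254034127926047), np.float64(139.9252218431042))
162 [588.775   1.275] 37.80845 (np.float64(-28.86263828879339), np.float64(112.34823263845135))
d [285.8 279.3  44.3] rot [[np.float64(-0.2), np.float64(-0.0), np.float64(142.8)]] j6 -74.6 j1 -7.8 t 29.925
```

Converted, 286 mm is 0.286, 279 mm is 0.279, 126 degrees is 63.

```bash
python3 nudge.py '[0.026, 0.025, 0, 0, 0, 5.25, 85, 0.052, 0.05, 0, 0, 0, 10.5, 85, 0.078, 0.075, 0, 0, 0, 15.75, 85, 0.104, 0.1, 0, 0, 0, 21, 85, 0.13, 0.125, 0, 0, 0, 26.25, 85, 0.156, 0.15, 0, 0, 0, 31.5, 85, 0.182, 0.175, 0, 0, 0, 36.75, 85, 0.208, 0.2, 0, 0, 0, 42, 85, 0.234, 0.225, 0, 0, 0, 47.25, 85, 0.26, 0.25, 0, 0, 0, 52.5, 85, 0.286, 0.279, 0, 0, 0, 57.75, 85, 0.286, 0.279, 0, 0, 0, 63, 85]'
python3 nudge.py '[0, 0, 0.02, 0, 0, 5.25, 85, 0, 0, 0.044, 0, 0, 8.5, 85, 0, 0, 0.044, 0, 0, 8.5, 85, 0, 0, 0.044, 0, 0, 8.5, 85, 0, 0, 0.044, 0, 0, 8.5, 85]'
python3 - <<'E'
from h import *
s,p,im=avg(2)
for z in(35,40):c,q=disc(p,im,(436,368),z,32);print(z,c,q,keyyaw(p,im,c,z+12))
go(*c,3,14,False)
E
```

```text
time_s: 31.42
tcp_pos: [435.0, 369.7, 244.1]
eef_rot: [-180.0, 0.1, 30.6]
contact_force: [-0.0, 0.0, -0.5]
gripper_width: 85.0
grip_force: 0.0
time_s: 32.05
tcp_pos: [437.3, 368.0, 202.5]
eef_rot: [-180.0, -0.1, 13.9]
contact_force: [-0.1, 0.5, 0.1]
gripper_width: 85.1
grip_force: 0.0
tcp [437.3 368.  202.5] sd [0. 0. 0.] cam sd [0. 0. 0.] [0.   0.   0.01]
35 [434.875 368.125] 89.91083 (np.float64(-165.86034362515244), np.float64(133.03078952912364))
40 [436.125 368.375] 84.80093 (np.float64(-165.9853901726484), np.float64(133.09823756064137))
d [ -1.2  -0.5 199.4] rot [[np.float64(-0.0), np.float64(-0.1), np.float64(-0.2)]] j6 108.4 j1 32.2 t 32.15
```

```bash
python3 nudge.py '[-0.002, -0.0005, 0.06, 0, 0, 0, 85, -0.002, -0.0005, 0.12, 0, 0, 0, 85, -0.002, -0.0005, 0.18, 0, 0, 0, 85, -0.002, -0.0005, 0.199, 0, 0, 0, 85, -0.002, -0.0005, 0.199, 0, 0, 0, 85, -0.002, -0.0005, 0.199, 0, 0, 0, 85, -0.002, -0.0005, 0.199, 0, 0, 0, 0, -0.002, -0.0005, 0.199, 0, 0, 0, 0, -0.002, -0.0005, 0.199, 0, 0, 0, 0, -0.002, -0.0005, 0.199, 0, 0, 0, 0]'
python3 nudge.py '[0, 0, 0, 0, 0, 0, 0, 0, 0, 0, 0, 0, 0, 0, 0, 0, -0.06, 0, 0, 0, 0, 0, 0, -0.12, 0, 0, 0, 0, 0, 0, -0.18, 0, 0, 0, 0, 0, 0, -0.24, 0, 0, 0, 0, 0, 0, -0.25, 0, 0, 0, 0, 0, 0, -0.25, 0, 0, 0, 0, 0, 0, -0.25, 0, 0, 0, 0]'
python3 - <<'E'
from h import *
s,p,im=avg(2);pt()
zt=s[2]+34
for dz in(-4,0,4):print(disc(p,im,s[:2],zt+dz,32,half=70)[0]-s[:2])
go(591,-2,200,154.9,False)
E
```

```text
time_s: 33.4
tcp_pos: [436.5, 368.9, 5.2]
eef_rot: [-179.9, -0.3, 13.8]
contact_force: [-1.0, -1.0, 7.6]
gripper_width: 62.7
grip_force: 64.8
time_s: 34.52
tcp_pos: [433.4, 367.0, 249.7]
eef_rot: [179.9, 0.2, 13.8]
contact_force: [-0.1, -0.2, -3.3]
gripper_width: 62.6
grip_force: 66.9
tcp [433.4 367.  249.6] sd [0.  0.  0.1] cam sd [0.  0.  0.1] [0.01 0.   0.  ]
[433.5 367.  249.7] [179.9   0.2  13.8] w 62.6 t 34.625
[-2.625 -0.125]
[-1.125  0.125]
[-0.375  0.875]
d [ 65.2 395.8  50. ] rot [[np.float64(-0.3), np.float64(0.2), np.float64(-141.1)]] j6 108.5 j1 32.3 t 34.625
```

```bash
python3 nudge.py '[0.006, 0.036, 0, 0, 0, -5.25, 0, 0.012, 0.072, 0, 0, 0, -10.5, 0, 0.018, 0.108, 0, 0, 0, -15.75, 0, 0.024, 0.144, 0, 0, 0, -21, 0, 0.03, 0.18, 0, 0, 0, -26.25, 0, 0.036, 0.216, 0, 0, 0, -31.5, 0, 0.042, 0.252, 0, 0, 0, -36.75, 0, 0.048, 0.288, 0, 0, 0, -42, 0, 0.054, 0.324, 0, 0, 0, -47.25, 0, 0.06, 0.36, 0, 0, 0, -52.5, 0, 0.0643, 0.395, 0, 0, 0, -57.75, 0, 0.0643, 0.395, 0, 0, 0, -63, 0]'
python3 nudge.py '[0, 0, 0, 0, 0, -5.25, 0, 0, 0, 0, 0, 0, -7.55, 0, 0, 0, 0.04, 0, 0, -7.55, 0, 0, 0, 0.062, 0, 0, -7.55, 0, 0, 0, 0.07, 0, 0, -7.55, 0, 0, 0, 0.07, 0, 0, -7.55, 0, 0, 0, 0.07, 0, 0, -7.55, 0, 0, 0, 0.07, 0, 0, -7.55, 0]'
python3 - <<'E'
from h import *
s,p,im=avg(2);go(589.9,-1.4,164,154.9,False)
E
```

```text
time_s: 36.12
tcp_pos: [591.1, -3.1, 250.2]
eef_rot: [-179.9, -0.1, 140.0]
contact_force: [-0.1, 0.9, -1.4]
gripper_width: 62.5
grip_force: 67.0
time_s: 37.12
tcp_pos: [591.9, -0.7, 183.6]
eef_rot: [180.0, 0.1, 154.9]
contact_force: [0.8, -0.2, -2.9]
gripper_width: 62.7
grip_force: 67.1
tcp [591.9  -0.7 183.5] sd [0.1 0.  0.1] cam sd [0.  0.  0.1] [0.01 0.   0.  ]
d [ 1.3 -1.5 19.2] rot [[np.float64(0.0), np.float64(0.1), np.float64(-0.0)]] j6 -72.6 j1 -7.7 t 37.225
```

```bash
python3 nudge.py '[0.001, -0.0012, 0.006, 0, 0, 0, 0, 0.001, -0.0012, 0.012, 0, 0, 0, 0, 0.001, -0.0012, 0.017, 0, 0, 0, 0, 0.001, -0.0012, 0.019, 0, 0, 0, 0, 0.001, -0.0012, 0.019, 0, 0, 0, 0, 0.001, -0.0012, 0.019, 0, 0, 0, 0]'
python3 - <<'E'
from h import *
s,p,im=avg(2);go(589.9,-1.4,154.5,154.9,False)
E
```

```text
time_s: 37.98
tcp_pos: [589.9, -1.2, 163.5]
eef_rot: [180.0, 0.0, 154.9]
contact_force: [0.4, -0.1, -1.3]
gripper_width: 62.6
grip_force: 67.1
tcp [590.   -1.2 163.5] sd [0. 0. 0.] cam sd [0. 0. 0.] [0. 0. 0.]
d [ 0.  -0.2  9.1] rot [[np.float64(0.0), np.float64(0.0), np.float64(-0.0)]] j6 -72.7 j1 -7.8 t 38.075
```

Converted, 9 mm is 0.009, 8 mm is 0.008.

```bash
python3 nudge.py '[0, 0, 0.002, 0, 0, 0, 0, 0, 0, 0.004, 0, 0, 0, 0, 0, 0, 0.006, 0, 0, 0, 0, 0, 0, 0.008, 0, 0, 0, 0, 0, 0, 0.009, 0, 0, 0, 0, 0, 0, 0.009, 0, 0, 0, 0]'
python3 nudge.py '[0, 0, 0, 0, 0, 0, 85, 0, 0, 0, 0, 0, 0, 85, 0, 0, -0.02, 0, 0, 0, 85, 0, 0, -0.08, 0, 0, 0, 85, 0, 0, -0.12, 0, 0, 0, 85, 0, 0, -0.12, 0, 0, 0, 85, 0, 0, -0.12, 0, 0, 0, 85, 0, 0, -0.12, 0, 0, 0, 85]'
python3 - <<'E'
from h import *
s,p,im=avg(2)
for z in(190,202):c,q=disc(p,im,(591.9,-2.6),z,32);print(z,c,q,keyyaw(p,im,c,z+12))
print("cap",disc(p,im,(416.4,-49),23,32))
go(416.5,-49,265,155,False)
E
```

```text
time_s: 38.83
tcp_pos: [589.9, -1.3, 155.2]
eef_rot: [-180.0, 0.0, 154.9]
contact_force: [-3.2, -0.4, 4.4]
gripper_width: 62.6
grip_force: 67.9
time_s: 39.83
tcp_pos: [588.9, -1.1, 272.8]
eef_rot: [-180.0, -0.1, 154.9]
contact_force: [-0.0, 0.2, 0.9]
gripper_width: 84.8
grip_force: 0.0
tcp [588.9  -1.1 272.7] sd [0.  0.  0.1] cam sd [0. 0. 0.] [0. 0. 0.]
190 [589.275  -0.725] 83.35577 (np.float64(-24.669183549639797), np.float64(141.30938400760775))
202 [5.88275e+02 2.75000e-01] 36.872852 (np.float64(-25.96421844127326), np.float64(96.57330863706527))
cap (array([416.775, -48.875]), np.float32(103.9751))
d [ 135.9 -116.6    8.2] rot [[np.float64(-0.0), np.float64(-0.1), np.float64(-0.1)]] j6 -72.7 j1 -7.8 t 39.925
```

Converted, 45 mm is 0.045, 136 mm is 0.136.

```bash
python3 nudge.py '[0.045, -0.039, 0, 0, 0, 0, 50, 0.09, -0.078, 0, 0, 0, 0, 50, 0.136, -0.1166, 0, 0, 0, 0, 50, 0.136, -0.1166, 0.008, 0, 0, 0, 50, 0.136, -0.1166, 0.008, 0, 0, 0, 50, 0.136, -0.1166, 0.008, 0, 0, 0, 50]'
python3 - <<'E'
from h import *
s,p,im=avg(2)
print("cap",disc(p,im,(416.4,-49),23,32),bar(p,im,(416.5,-49),49,rad=28,thr=45))
go(416.7,-49,29,155,False)
E
```

```text
time_s: 40.67
tcp_pos: [417.9, -49.0, 266.2]
eef_rot: [180.0, -0.0, 154.9]
contact_force: [0.0, -1.0, -0.7]
gripper_width: 50.2
grip_force: 0.0
tcp [418.  -48.9 266.2] sd [0. 0. 0.] cam sd [0. 0. 0.] [0.   0.   0.01]
cap (array([416.525, -48.875]), np.float32(121.40226)) (array([415.81896973, -47.79741669]), -23.198589324951172, 49.010135650634766, 11.12822151184082)
d [  0.9  -0.6 237.1] rot [[np.float64(-0.0), np.float64(-0.0), np.float64(-0.1)]] j6 -82.4 j1 -17.4 t 40.775
```

Converted, 237 mm is 0.237, 225 mm is 0.225.

```bash
python3 nudge.py '[0.001, -0.0006, 0.06, 0, 0, 0, 50, 0.001, -0.0006, 0.12, 0, 0, 0, 50, 0.001, -0.0006, 0.18, 0, 0, 0, 50, 0.001, -0.0006, 0.225, 0, 0, 0, 50, 0.001, -0.0006, 0.237, 0, 0, 0, 50, 0.001, -0.0006, 0.237, 0, 0, 0, 50, 0.001, -0.0006, 0.237, 0, 0, 0, 0, 0.001, -0.0006, 0.237, 0, 0, 0, 0, 0.001, -0.0006, 0.237, 0, 0, 0, 0, 0.001, -0.0006, 0.237, 0, 0, 0, 0]'
python3 nudge.py '[0, 0, 0, 0, 0, 0, 0, 0, 0, -0.05, 0, 0, 0, 0, 0, 0, -0.11, 0, 0, 0, 0, 0, 0, -0.17, 0, 0, 0, 0, 0, 0, -0.225, 0, 0, 0, 0, 0, 0, -0.225, 0, 0, 0, 0, 0, 0, -0.225, 0, 0, 0, 0]'
python3 - <<'E'
from h import *
s,p,im=avg(2);pt()
for k in(-6,-3,0):
  c,q=disc(p,im,s[:2],s[2]-3+k,32);print(k,c-s[:2],q)
go(589.5,-1,236,154.9,False)
E
```

```text
time_s: 42.02
tcp_pos: [417.8, -49.8, 31.2]
eef_rot: [180.0, 0.2, 154.9]
contact_force: [0.4, -0.1, 6.8]
gripper_width: 12.2
grip_force: 59.6
time_s: 42.9
tcp_pos: [415.5, -49.1, 253.8]
eef_rot: [-180.0, -0.0, 154.9]
contact_force: [0.3, 0.7, -1.9]
gripper_width: 12.5
grip_force: 59.2
tcp [415.2 -49.  253.3] sd [0.3 0.1 0.5] cam sd [0.1 0.  0.4] [0.06 0.01 0.  ]
[414.8 -48.8 252.3] [-180.    -0.2  154.9] w 12.7 t 43.0
-6 [-0.625  0.125] 57.860645
-3 [-1.375  0.375] 47.63107
0 [-2.125  0.125] 39.661583
d [-137.9  117.5   15.8] rot [[np.float64(-0.0), np.float64(-0.2), np.float64(-0.0)]] j6 -82.4 j1 -17.6 t 43.0
```

Converted, -5 mm is -0.005, 5 mm is 0.005.

```bash
python3 nudge.py '[-0.045, 0.038, -0.005, 0, 0, 0, 0, -0.092, 0.078, -0.005, 0, 0, 0, 0, -0.138, 0.1175, -0.005, 0, 0, 0, 0, -0.138, 0.1175, 0.005, 0, 0, 0, 0, -0.138, 0.1175, 0.012, 0, 0, 0, 0, -0.138, 0.1175, 0.012, 0, 0, 0, 0, -0.138, 0.1175, 0.012, 0, 0, 0, 0, -0.138, 0.1175, 0.012, 0, 0, 0, 0]'
python3 - <<'E'
from h import *
s,p,im=avg(2);go(590.2,-1.1,226,154.9,False)
E
```

```text
time_s: 44.0
tcp_pos: [590.8, -1.7, 243.6]
eef_rot: [180.0, 0.1, 154.9]
contact_force: [0.6, -0.3, -0.6]
gripper_width: 12.8
grip_force: 59.3
tcp [590.8  -1.7 243.6] sd [0.  0.  0.1] cam sd [0.  0.  0.1] [0. 0. 0.]
d [ 0.8  0.2 17.3] rot [[np.float64(0.0), np.float64(0.1), np.float64(-0.0)]] j6 -72.7 j1 -7.8 t 44.1
```

Converted, 17 mm is 0.017, 15 mm is 0.015.

```bash
python3 nudge.py '[0.0006, 0, 0.006, 0, 0, 0, 0, 0.0006, 0, 0.012, 0, 0, 0, 0, 0.0006, 0, 0.015, 0, 0, 0, 0, 0.0006, 0, 0.017, 0, 0, 0, 0, 0.0006, 0, 0.017, 0, 0, 0, 0, 0.0006, 0, 0.017, 0, 0, 0, 0]'
python3 nudge.py '[0, 0, 0.002, 0, 0, 0, 0, 0, 0, 0.004, 0, 0, 0, 0, 0, 0, 0.006, 0, 0, 0, 0, 0, 0, 0.008, 0, 0, 0, 0, 0, 0, 0.0085, 0, 0, 0, 0, 0, 0, 0.0085, 0, 0, 0, 0]'
```

```text
time_s: 44.85
tcp_pos: [590.4, -1.1, 225.5]
eef_rot: [180.0, 0.0, 154.9]
contact_force: [0.5, -0.5, -1.3]
gripper_width: 12.9
grip_force: 59.3
time_s: 45.6
tcp_pos: [590.7, -1.2, 218.3]
eef_rot: [180.0, 0.1, 154.9]
contact_force: [-2.0, -0.3, 4.6]
gripper_width: 12.9
grip_force: 60.3
```

```bash
python3 nudge.py '[0, 0, 0, 0, 0, 0, 50, 0, 0, 0, 0, 0, 0, 50, 0, 0, -0.02, 0, 0, 0, 50, 0, 0, -0.07, 0, 0, 0, 50, 0, 0, -0.1, 0, 0, 0, 50, 0, 0, -0.1, 0, 0, 0, 50, 0, 0, -0.1, 0, 0, 0, 50, 0, 0, -0.1, 0, 0, 0, 50]'
python3 - <<'E'
from h import *
s,p,im=avg(2)
for z in(210,222):c,q=disc(p,im,(589,-1),z,32);print(z,c,q)
cv2.imwrite("pics/w7.png",im[:,:,::-1])
go(585,-255,270,60,False)
E
```

```text
time_s: 46.6
tcp_pos: [589.6, -1.0, 315.2]
eef_rot: [-180.0, -0.1, 154.9]
contact_force: [-0.2, -0.2, -0.2]
gripper_width: 50.5
grip_force: 0.0
tcp [589.6  -1.1 315.2] sd [0. 0. 0.] cam sd [0. 0. 0.] [0. 0. 0.]
210 [590.125  -0.875] 49.427948
222 [585.875   3.375] 32.744183
d [-103.6 -231.9   45.3] rot [[np.float64(-0.1), np.float64(-0.1), np.float64(94.9)]] j6 -72.6 j1 -7.8 t 46.7
```

View pics/w7.png

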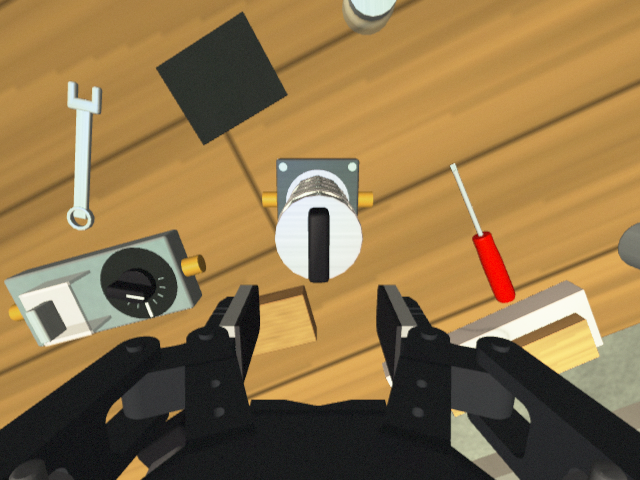

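Converted, -232 mm is -0.232, -225 mm is -0.225, 95 degrees is 47.5.

```bash
python3 nudge.py '[-0.02, -0.045, 0, 0, 0, 5.25, 50, -0.04, -0.09, 0, 0, 0, 10.5, 50, -0.06, -0.135, 0, 0, 0, 15.75, 50, -0.08, -0.18, 0, 0, 0, 21, 50, -0.104, -0.225, 0, 0, 0, 26.25, 50, -0.104, -0.232, 0.015, 0, 0, 31.5, 50, -0.104, -0.232, 0.045, 0, 0, 36.75, 50, -0.104, -0.232, 0.065, 0, 0, 42, 50, -0.104, -0.232, 0.065, 0, 0, 47.5, 50, -0.104, -0.232, 0.065, 0, 0, 47.5, 50, -0.104, -0.232, 0.065, 0, 0, 47.5, 50]'
python3 - <<'E'
from h import *
s,p,im=avg(2)
cv2.imwrite("pics/w8o.png",cv2.resize(ortho(p,im,(585,-275),74,80,.3),None,fx=1,fy=1)[:,:,::-1])
cv2.imwrite("pics/w8.png",im[:,:,::-1]); np.save("p8.npy",p,allow_pickle=True)
E
```

```text
time_s: 48.08
tcp_pos: [586.1, -255.4, 251.9]
eef_rot: [180.0, -0.0, 60.1]
contact_force: [0.5, -0.0, 0.5]
gripper_width: 50.0
grip_force: 0.0
tcp [ 586.1 -255.4  252. ] sd [0.  0.  0.1] cam sd [0.  0.  0.1] [0.   0.01 0.02]
```

View pics/w8o.png

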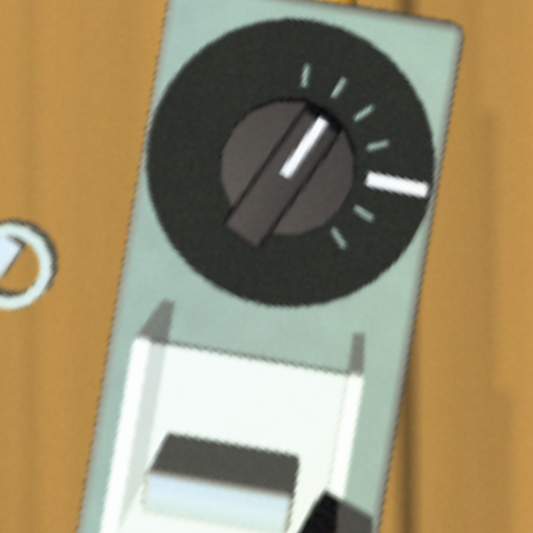

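Run:
```python
from h import *
p=np.load("p8.npy",allow_pickle=True).item(); im=255-cv2.imread("pics/w8.png")[:,:,::-1]
for R in(44,46,48,50):print(R,disc(p,im,(590,-248),40,R,half=75))
im2=cv2.imread("pics/w8.png")[:,:,::-1]
g=cv2.cvtColor(ortho(p,im2,(591,-248),74,30,.25),cv2.COLOR_RGB2GRAY)
m=np.argwhere(g>150); k=np.hypot(m[:,0]-120,m[:,1]-120)<100; m=m[k]
(x,y),wh,a=cv2.minAreaRect(m[:,::-1].astype(np.float32)); print("line c",561+x/4,-218-y/4,wh,a)
c0,d0=ray(p,(0,0)); print(p["position"])
```

```text
44 (array([ 589.375, -244.375]), np.float32(31.337193))
46 (array([ 588.375, -246.875]), np.float32(41.421867))
48 (array([ 589.375, -248.875]), np.float32(93.00743))
50 (array([ 591.625, -250.125]), np.float32(36.557816))
line c 604.1174583435059 -248.28209686279297 (125.30036926269531, 81.60670471191406) 48.052879333496094
[ 618.99696323 -196.00275087  395.24408279]
```

```bash
python3 -c "
from h import *
go(589.7,-248.7,56,57.5,False)"
```

```text
d [  7.6  -0.4 196.2] rot [[np.float64(0.0), np.float64(0.0), np.float64(2.5)]] j6 -0.6 j1 -30.6 t 48.175
```

```bash
python3 nudge.py '[0.0076, -0.0004, 0.05, 0, 0, 1.25, 50, 0.0076, -0.0004, 0.11, 0, 0, 1.25, 45, 0.0076, -0.0004, 0.165, 0, 0, 1.25, 45, 0.0076, -0.0004, 0.165, 0, 0, 1.25, 45, 0.0076, -0.0004, 0.165, 0, 0, 1.25, 45, 0.0076, -0.0004, 0.165, 0, 0, 1.25, 45]'
python3 - <<'E'
from h import *
avg(2);go(589.7,-248.7,57,57.5,False)
E
```

```text
time_s: 48.92
tcp_pos: [591.8, -249.9, 90.8]
eef_rot: [179.6, -0.0, 57.4]
contact_force: [0.2, 0.9, 0.1]
gripper_width: 45.5
grip_force: 0.0
tcp [ 591.7 -249.8   90.6] sd [0.1 0.1 0.2] cam sd [0.1 0.1 0.2] [0.   0.01 0.  ]
d [-0.1 -1.8 32.9] rot [[np.float64(0.3), np.float64(-0.0), np.float64(-0.1)]] j6 2.7 j1 -29.9 t 49.025
```

Converted, 33 mm is 0.033, 20 mm is 0.02.

```bash
python3 nudge.py '[0, -0.0018, 0.02, 0, 0, 0, 45, 0, -0.0018, 0.033, 0, 0, 0, 45, 0, -0.0018, 0.033, 0, 0, 0, 45, 0, -0.0018, 0.033, 0, 0, 0, 45, 0, -0.0018, 0.033, 0, 0, 0, 0, 0, -0.0018, 0.033, 0, 0, 0, 0, 0, -0.0018, 0.033, 0, 0, 0, 0, 0, -0.0018, 0.033, 0, 0, 0, 0]'
python3 nudge.py '[0, 0, 0, 0, 0, 4, 0, 0, 0, 0, 0, 0, 8, 0, 0, 0, 0, 0, 0, 12, 0, 0, 0, 0, 0, 0, 16, 0, 0, 0, 0, 0, 0, 20, 0, 0, 0, 0, 0, 0, 24, 0, 0, 0, 0, 0, 0, 28, 0, 0, 0, 0, 0, 0, 31.5, 0, 0, 0, 0, 0, 0, 34.25, 0, 0, 0, 0, 0, 0, 34.25, 0, 0, 0, 0, 0, 0, 34.25, 0]'
python3 nudge.py '[0, 0, 0, 0, 0, 0, 45, 0, 0, 0, 0, 0, 0, 45, 0, 0, 0, 0, 0, 0, 45, 0, 0, -0.04, 0, 0, 0, 45, 0, 0, -0.1, 0, 0, 0, 45, 0, 0, -0.15, 0, 0, 0, 45, 0, 0, -0.15, 0, 0, 0, 45, 0, 0, -0.15, 0, 0, 0, 45]'
python3 - <<'E'
from h import *
s,p,im=avg(2)
cv2.imwrite("pics/w9o.png",ortho(p,im,(585,-275),74,80,.3)[:,:,::-1])
cv2.imwrite("pics/w9.png",im[:,:,::-1]); np.save("p9.npy",p,allow_pickle=True)
E
```

```text
time_s: 50.02
tcp_pos: [590.3, -248.8, 54.9]
eef_rot: [179.7, -0.0, 57.4]
contact_force: [7.7, -2.1, -3.4]
gripper_width: 12.8
grip_force: 61.8
time_s: 51.4
tcp_pos: [590.8, -249.5, 54.9]
eef_rot: [179.9, -0.4, -11.1]
contact_force: [9.7, -4.9, -6.8]
gripper_width: 12.5
grip_force: 61.6
time_s: 52.4
tcp_pos: [587.5, -247.4, 203.3]
eef_rot: [-180.0, 0.0, -11.1]
contact_force: [-0.0, -0.6, -0.9]
gripper_width: 45.4
grip_force: 0.0
tcp [ 587.3 -247.2  202.7] sd [0.3 0.2 0.6] cam sd [0.1 0.1 0.7] [0.06 0.02 0.  ]
```

View pics/w9o.png

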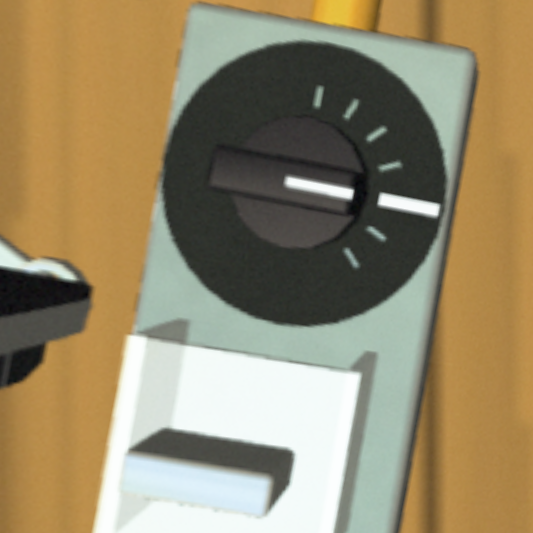

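Run:
```python
from h import *
V=[]
for n,c in((8,(220,504)),(9,(197,483))):
    p=np.load(f"p{n}.npy",allow_pickle=True).item(); X=np.array([505+c[0]*.3,-195-c[1]*.3,74.])
    C=np.array(p["position"]); uv=proj(p,X)[0]; V.append((p,uv)); print(C.round(),onplane(p,uv,110).round(1))
    im=255-cv2.imread(f"pics/w{n}.png")[:,:,::-1]; print(disc(p,im,(590,-248),40,48,half=75))
print(tri(V)); go(573.4,-347.4,150,-9.4,False)
```

```text
[ 619. -196.  395.] [ 576.4 -329.4  110. ]
(array([ 589.375, -248.875]), np.float32(93.00743))
[ 653. -260.  346.] [ 575.9 -329.3  110. ]
(array([ 589.125, -248.875]), np.float32(96.69029))
[ 576.51469735 -328.7592762   111.54930632]
d [  6.4 101.2  51.4] rot [[np.float64(-0.1), np.float64(0.2), np.float64(-1.7)]] j6 71.2 j1 -29.9 t 52.5
```

```bash
python3 -c "
from h import *
go(576.3,-329.2,120,-9.4,False)"
```

```text
d [ 5.9 82.9 81.4] rot [[np.float64(-0.1), np.float64(0.2), np.float64(-1.7)]] j6 71.2 j1 -29.9 t 52.5
```

Converted, 83 mm is 0.083, 78 mm is 0.078, -1.7 degrees is -0.85.

```bash
python3 nudge.py '[0.006, 0.04, 0, 0, 0, -0.85, 45, 0.006, 0.083, 0, 0, 0, -0.85, 45, 0.006, 0.083, 0.04, 0, 0, -0.85, 45, 0.006, 0.083, 0.07, 0, 0, -0.85, 45, 0.006, 0.083, 0.078, 0, 0, -0.85, 45, 0.006, 0.083, 0.078, 0, 0, -0.85, 45, 0.006, 0.083, 0.078, 0, 0, -0.85, 45]'
python3 - <<'E'
from h import *
s,p,im=avg(2);go(576.3,-329.2,88,-9.4,False)
E
```

```text
time_s: 53.38
tcp_pos: [578.7, -330.6, 127.4]
eef_rot: [179.9, -0.1, -9.4]
contact_force: [0.1, -0.2, 0.6]
gripper_width: 45.2
grip_force: 0.0
tcp [ 578.7 -330.7  127.5] sd [0.  0.  0.1] cam sd [0.  0.  0.1] [0.01 0.01 0.  ]
d [-2.7 -1.1 39.6] rot [[np.float64(0.1), np.float64(-0.1), np.float64(0.0)]] j6 62.9 j1 -36.5 t 53.475
```

```bash
python3 nudge.py '[-0.0025, -0.001, 0.02, 0, 0, 0, 45, -0.0025, -0.001, 0.034, 0, 0, 0, 45, -0.0025, -0.001, 0.038, 0, 0, 0, 45, -0.0025, -0.001, 0.038, 0, 0, 0, 45, -0.0025, -0.001, 0.038, 0, 0, 0, 0, -0.0025, -0.001, 0.038, 0, 0, 0, 0, -0.0025, -0.001, 0.038, 0, 0, 0, 0, -0.0025, -0.001, 0.038, 0, 0, 0, 0]'
python3 nudge.py '[0, -0.008, 0, 0, 0, 0, 0, 0, -0.016, 0, 0, 0, 0, 0, 0, -0.024, 0, 0, 0, 0, 0, 0, -0.032, 0, 0, 0, 0, 0, 0, -0.04, 0, 0, 0, 0, 0, 0, -0.048, 0, 0, 0, 0, 0, 0, -0.056, 0, 0, 0, 0, 0, 0, -0.063, 0, 0, 0, 0, 0, 0, -0.07, 0, 0, 0, 0, 0, 0, -0.075, 0, 0, 0, 0, 0, 0, -0.078, 0, 0, 0, 0, 0, 0, -0.078, 0, 0, 0, 0, 0]'
python3 - <<'E'
from h import *
s,p,im=avg(2);go(589.5,-248.8,88,-9.4,False);print(r.state()["contact_force"])
E
```

```text
time_s: 54.48
tcp_pos: [575.9, -329.2, 88.6]
eef_rot: [180.0, -0.1, -9.4]
contact_force: [-0.6, -1.0, 3.7]
gripper_width: 10.6
grip_force: 59.3
time_s: 55.98
tcp_pos: [589.3, -251.3, 88.7]
eef_rot: [180.0, -0.1, -9.4]
contact_force: [1.6, -0.9, 6.1]
gripper_width: 10.9
grip_force: 59.7
tcp [ 589.3 -251.3   88.7] sd [0. 0. 0.] cam sd [0. 0. 0.] [0. 0. 0.]
d [-0.2 -2.5  0.6] rot [[np.float64(-0.0), np.float64(-0.1), np.float64(0.0)]] j6 69.2 j1 -30.2 t 56.075
[ 1.25879814 -0.54238758  6.10446219]
```

```bash
python3 nudge.py '[0, -0.002, 0, 0, 0, 0, 0, 0, -0.003, 0, 0, 0, 0, 0, 0, -0.004, 0, 0, 0, 0, 0, 0, -0.004, 0, 0, 0, 0, 0]'
python3 nudge.py '[0, -0.001, 0, 0, 0, 0, 0, 0, -0.002, 0, 0, 0, 0, 0, 0, -0.002, 0, 0, 0, 0, 0]'
```

```text
time_s: 56.58
tcp_pos: [589.7, -249.4, 88.7]
eef_rot: [179.8, -0.1, -9.4]
contact_force: [1.4, -7.2, 4.0]
gripper_width: 10.6
grip_force: 59.6
time_s: 56.95
tcp_pos: [589.7, -249.3, 88.7]
eef_rot: [179.7, -0.2, -9.4]
contact_force: [0.6, -12.6, 2.6]
gripper_width: 10.7
grip_force: 59.4
```

Stopped hard at the end stop (12.6 N, fin over the knob axis). Release, rise and check.

Converted, -210 mm is -0.21, -160 mm is -0.16.

```bash
python3 nudge.py '[0, 0.002, 0, 0, 0, 0, 45, 0, 0.002, 0, 0, 0, 0, 45, 0, 0.002, 0, 0, 0, 0, 45, 0, 0.002, -0.04, 0, 0, 0, 45, 0, 0.002, -0.1, 0, 0, 0, 45, 0, 0.002, -0.16, 0, 0, 0, 45, 0, 0.002, -0.21, 0, 0, 0, 45, 0, 0.002, -0.21, 0, 0, 0, 45, 0, 0.002, -0.21, 0, 0, 0, 45]'
python3 - <<'E'
from h import *
s,p,im=avg(2)
cv2.imwrite("pics/w10.png",im[:,:,::-1])
E
```

```text
time_s: 58.08
tcp_pos: [588.6, -247.3, 296.9]
eef_rot: [-180.0, 0.1, -9.4]
contact_force: [0.2, 0.2, 0.1]
gripper_width: 44.7
grip_force: 0.0
tcp [ 588.4 -247.3  296.3] sd [0.2 0.1 0.6] cam sd [0.1 0.  0.7] [0.06 0.02 0.  ]
```

View pics/w10.png

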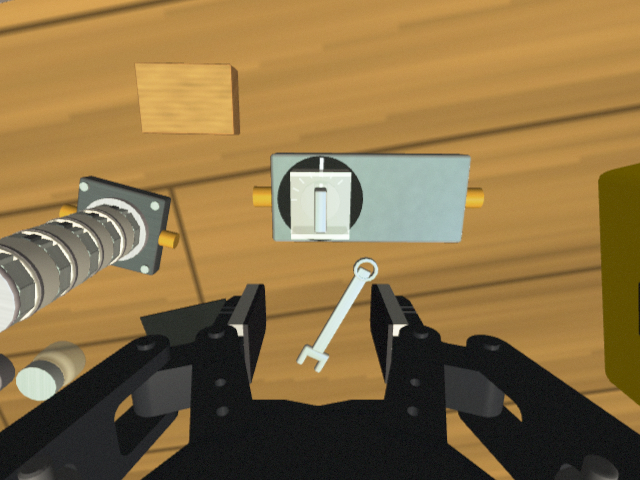

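The picture shows the cover centred on the dial at about (320,205), in line with the long mark at (320,163). At the left, the column of four cartridges and cap stands without gaps.

```bash
python3 -c "
from bench import r
print(r.hand_in())"
```

```text
the job is handed in; nothing more can be done
None
```

I handed the job in at about 58 s: all four cartridges and the cap are stacked on the base keyed and home, the knob reads about 1.59 rad (mark at 1.6), and the lock cover is against its end stop over the knob. The hand-in call gave no verdict, so I don't know how it was judged.

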